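Seat a tall leg blank in the end-boring jig and clamp it

ROBOT

A 6-joint arm with a two-finger parallel gripper is mounted at the origin on the work surface. World frame = base frame: x ahead of the robot, y to its left, z up, the work surface at z = 0. Lengths are in m, angles in rad, forces in N, time in s.
With the tool pointing down it reaches from about 0.35 to 0.775 m from the base axis. Payload 7.3 kg.
Tool frame: the origin (TCP) lies on the centre line of the jaws, within the pads' length; the fingertips stand 14 mm ahead of it and the grasp point (between the pads) lies 5 mm behind it; z points along the fingers, y is the direction in which the jaws open and shut (so a half turn about z gives the same grasp; the last joint's range is limited). The gripper opens to 92 mm and grips with 3 to 60 N. Pads are 19 mm wide; open, the fingers measure 130 mm over their backs; the gripper's body (75 mm by 190 mm) begins 47 mm behind the grasp point.
Start: joints at [-1.42, 0.342, 1.524, -0, 1.275, -0.146], TCP at [0.154, -0.502, 0.241] pointing down, gripper open.
Joint ranges: [-2.53, 2.53], [-0.77, 2.02], [0.04, 2.7], [-1, 4.14], [0.28, 2.66], [-3.11, 3.11]. Speed limits (rad/s): [2.57, 2.57, 3.14, 3.14, 3.14, 3.14].

INTERFACE

Orientations are given as [roll, pitch, yaw] about the fixed x, y, z axes, in that order (R = Rz(yaw) Ry(pitch) Rx(roll)).
In Python, from cell import telemetry, cams, robot gives the robot as it stands.
- The arm moves only by the tool servo_tool, never from a script. Its argument "targets" is text: rows parted by semicolons, each of 4 numbers parted by spaces: the shift along the tool's x, y, z in mm, then the turn about the tool's z in rad. In form: x y z yaw; .... A call has 1 to 20 rows; each row shifts and turns the pose as measured when the row begins, along the tool's axes as they then stand; what a row does not reach is not made up. A row lasts 1/8 s, in which the tool goes at most 62.5 mm and 10.7 degrees, less where a joint would pass 70% of its speed; a pose out of reach is approached as far as the arm can. A call with a gripper value outside its range is refused whole. "hand" is the opening, from 0 (shut) to 1 (fully open), set as the call begins (left out, the last holds). The fingers move at their own pace and stop on an object; "squeeze" is the grip in N (left out, the last holds). Time passes only in rows, so rows that do not move let the fingers close. It gives the time, the measured TCP pose, the force and the opening at its end, in the units of the state.
- telemetry.observe(): the state, without advancing time (a new reading comes with each control period).
- cams.read_camera(name): name is "side" or "top"; returns a dict with "color" (400x640x3 uint8, red, green, blue), "K" (3x3 intrinsics, pixels), "R" (3x3) and "t" (3): a world point X has camera coordinates R X + t. Camera axes: x right, y down, z forward; pixel columns grow to the right and rows downward; lengths in m; the calibration is good to about 2 mm. A picture is of the moment at which its call begins. There is no depth.
- robot.hand_in(): hands the job in, once; it reports no verdict.
Trained networks look in a picture, given as the dict that the camera call returned (one of the last four; its "shot" number tells which), for a name from the list of things; names that differ only in an ending like _2 or _b are one class to them, and where a whole thing is asked for, a point or a joint stands for the part that bears it (a point fixed in the world has none). Each returns a list of dicts, best first, with "score" (0 to 1); they miss things now and then, are a little off and sometimes report something else, mostly with a low value. They report only what shows in the picture. A call takes as long as a camera call.
- cams.cut_out(picture, query): "region" (400x640 bool, what is visible of it) and "extent" ([centre column, centre row, width, height] in pixels, round what is visible of it).
The state is a dict: "time": time; "qpos": joint angles; "qvel": joint speeds; "joint_efforts": joint torques, N m; "tool_pos": TCP position; "tool_rot": TCP orientation; "contact_force": force on the tool from outside, world axes, zero at the start; "torque": the same for the moment, N m; "opening": finger opening in m.
Only numpy, scipy, OpenCV 4.12 (cv2) and the standard library are available. Lean on these libraries where they do the work, as an engineer would, in place of code of your own. Each camera call takes 0.05 s, during which the arm holds its last target.

TASK

Load the leg-boring jig: slide the pale leg blank that stands on its board along the fence until its foot bears firmly on the brass stop, pushing low down so that it never rocks or topples, and press it there for a moment. The stop is only finger-tight and must not be shifted off its setting. Then throw the blue clamp handle fully over, away from the leg, so that the leg is held flush against both fence and stop, let go, and leave everything else on the bench where it is.

Things in the scene. Friction and masses are not known exactly. Their poses are not given: they have to be found in the camera images.
- leg: Pale pine leg blank, 86 x 86 mm, 280 mm tall, 0.7 to 1 kg, standing on end on the jig's board (too wide to grip). Origin at the centre of its underside; z up, x roughly along the jig's x. Takes 3 to 7 N to slide (friction 0.48 to 0.72; more if the push bears down on it); rocks if pushed more than about 55 mm above the board. Starts 60 to 120 mm short of the stop, 2 to 12 mm off the fence, up to 4 degrees askew.
- jig: Leg-boring jig, fixed. Grey-topped board 18 mm thick, x -180 to 180, y -215 to 140 mm from the origin, which lies on the bench. +x: the way the leg is slid (away from the robot); +y: towards the fence. Dark fence 55 mm high, x -95 to 175 mm, face at y = 45 mm. Steel pillar 330 mm high at x 30, y 112 mm, its drill-bush arm swung out to +y.
- fence_face (a point): Point on the fence's working face, at x = 0 of the jig, level with the board's top; axes as the jig's. With the leg flush on the fence its centre lies 43 mm from here in -y.
- stop: Brass stop across the leg's path, 78 mm wide, 3 to 51 mm above the board; its black star knob on the fence's track reaches 86 mm above the board. Origin on its contact face, mid-width, level with the board's top; axes as the jig's: the leg bears on it when its centre is 43 mm from here in -x. Only finger-tight: holds up to about 20 N, beyond that it slips in +x.
- clamp_handle (a joint): Blue handle of the push-pull toggle clamp opposite the fence: 0 = open (14 degrees off upright, leaning away from the leg), 1.2 rad = end stop, thrown over away from the leg (83 degrees off upright). About 6 to 11 N at the grip moves it; it stays where left. It drives a wooden shoe 26 mm towards the fence, which late in the throw presses the leg there with some 14 N.
- clamp_grip (a point): Middle of the blue grip (22 mm thick, reaching from 34 to 116 mm from the pivot), 75 mm from the pivot. The handle turns about an axis along the jig's x, through x = 30, y = -150 mm of the jig, 63 mm above the bench; the grip swings in -y and down. Axes as the jig's at joint 0.
- oiled_leg: Dark oiled leg of the same size standing on the bench to the left: leave it. Origin at the centre of its underside.
- block_plane: Block plane on the bench to the right, 150 x 48 x 60 mm: leave it. Origin under its centre.
- glue_bottle: Yellow glue bottle, 58 mm across, 185 mm tall, to the right: leave it. Origin under its centre.
- try_square: Small try square, 130 x 90 x 18 mm, lying on the near right corner of the jig's board: leave it. Origin under its centre.
- chisel: Chisel lying at the near right, 260 mm long: leave it. Origin under its middle.

How it is judged:
On the way, in this order (a step that is already met when the one before it is completed fails the run):
1. the leg, upright, is pressed against the stop with at least 4 N for 0.3 s (contact force between leg and stop above 4 N and angle between leg's own z axis and vertical below 0.05 rad), for 0.3 s.
2. the clamp handle is thrown fully over with the leg home (value of joint clamp_handle above 1.1 rad and x of leg in the frame of stop between -0.0445 and -0.0405 m), for 0.2 s.
At the end, for the whole second after the job is handed in: The leg stands upright (within about 1 degree) and square to the jig (within 1.7 degrees), its foot within 1.5 mm of the stop and 2 mm of the fence, clamp handle within 0.1 rad of its end stop, stop within 1.5 mm of where it was set, everything at rest and released (all of step 2 and y of leg in the frame of fence_face between -0.045 and -0.0405 m and angle between the x axis of leg and the x axis of jig, either way round below 0.03 rad and angle between leg's own z axis and vertical below 0.02 rad and distance of stop from where it was at the start of the episode below 0.0015 m and linear speed of leg below 0.01 m/s); the robot touches nothing.
It fails at once if the leg rocks more than 7 degrees (angle between leg's own z axis and vertical above 0.12 rad).
It fails at once if the stop is shifted more than 1.5 mm off its setting (distance of stop from where it was at the start of the episode above 0.0015 m).
It fails at once if something else on the bench is moved more than 20 mm (distance of any of oiled_leg, block_plane, glue_bottle, try_square, chisel from where it was at the start of the episode above 0.02 m).
It also fails if it takes over 61 s, if anything falls off the work surface, if the arm or the gripper's body presses on something with over 40 N, if the wrist force passes 120 N, or if a joint passes its speed limit or range.

## Working session

There is one attempt and no reset: what is moved stays moved. The work goes in short steps, Python scripts to look and compute and a tool call to move; the robot and the scene stay as the last step left them, time stands still between calls to the robot, and variables do not carry over. Pictures are saved under pics/ and viewed, and the job is handed in when it is done.

Besides the shell and the picture viewer there is one more tool, called as name(argument=value, ...) on one line, values as JSON. servo_tool: Moves the arm, as the interface text tells. Its arguments: {"type":"object","properties":{"targets":{"type":"string"},"hand":{"type":"number"},"squeeze":{"type":"number"}},"required":["targets"]}

```bash
ls; mkdir -p pics; python3 - <<'E'
from cell import telemetry,cams,robot
import cv2,json,numpy as np
s=telemetry.observe();print({k:np.round(v,3).tolist() for k,v in s.items()})
for n in("side","top"):
    p=cams.read_camera(n);cv2.imwrite(f"pics/{n}0.png",p["color"][:,:,::-1])
    print(n,p["K"].tolist(),np.round(p["R"],4).tolist(),np.round(p["t"],4).tolist())
    for q in("leg","jig","stop","clamp_handle","try_square","clamp_grip"):
        r=cams.cut_out(p,q);print(q,[(round(d["score"],2),np.round(d["extent"]).tolist()) for d in r][:3])
E
```

```text
pics
{'time': 0.0, 'qpos': [-1.42, 0.343, 1.525, -0.0, 1.275, -0.146], 'qvel': [-0.0, 0.0, -0.0, 0.001, -0.0, -0.001], 'joint_efforts': [0.0, -43.125, -24.422, 0.072, 0.056, -0.0], 'tool_pos': [0.154, -0.502, 0.24], 'tool_rot': [-3.14, -0.0, 0.297], 'contact_force': [1.115, -0.346, 0.207], 'torque': [0.039, -0.021, 0.042], 'opening': 0.092}
side [[417.40928347066614, 0.0, 326.0165553664889], [0.0, 417.40928347066614, 206.15356661441925], [0.0, 0.0, 1.0]] [[-0.5684, 0.8227, -0.0033], [0.6789, 0.4668, -0.5667], [-0.4647, -0.3243, -0.8239]] [0.2675, -0.3253, 1.5874]
leg [(0.82, [334.0, 205.0, 48.0, 94.0]), (0.15, [271.0, 211.0, 20.0, 32.0])]
jig [(0.69, [324.0, 253.0, 178.0, 142.0])]
stop [(0.91, [317.0, 265.0, 41.0, 32.0]), (0.52, [209.0, 186.0, 28.0, 41.0])]
clamp_handle [(0.55, [273.0, 210.0, 16.0, 27.0])]
try_square [(0.63, [324.0, 252.0, 177.0, 142.0]), (0.63, [278.0, 153.0, 16.0, 55.0]), (0.57, [307.0, 199.0, 12.0, 38.0])]
clamp_grip [(0.77, [273.0, 213.0, 18.0, 25.0])]
top [[437.92828555976564, 0.0, 324.2536083538035], [0.0, 437.92828555976564, 203.08144152281284], [0.0, 0.0, 1.0]] [[0.131, -0.9914, 0.0065], [-0.9642, -0.129, -0.2316], [0.2304, 0.0241, -0.9728]] [-0.0227, 0.5362, 0.9701]
leg [(0.71, [305.0, 176.0, 44.0, 82.0]), (0.23, [385.0, 158.0, 25.0, 25.0])]
jig [(0.89, [288.0, 175.0, 224.0, 161.0])]
stop [(0.69, [300.0, 134.0, 48.0, 21.0]), (0.23, [483.0, 166.0, 47.0, 37.0])]
clamp_handle [(0.78, [384.0, 157.0, 26.0, 24.0])]
try_square [(0.97, [366.0, 231.0, 46.0, 56.0])]
clamp_grip [(0.47, [384.0, 156.0, 23.0, 24.0])]
```

```bash
python3 - <<'E'
import cv2
a=cv2.imread("pics/side0.png")[110:340,180:440];cv2.imwrite("pics/side0c.png",cv2.resize(a,None,fx=2.6,fy=2.6,interpolation=cv2.INTER_CUBIC))
a=cv2.imread("pics/top0.png")[80:280,160:420];cv2.imwrite("pics/top0c.png",cv2.resize(a,None,fx=3,fy=3,interpolation=cv2.INTER_CUBIC))
E
```

```text
(no output)
```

View pics/top0.png

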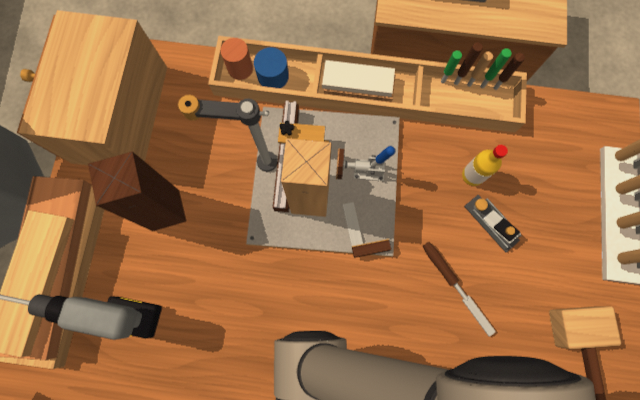

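View pics/side0.png

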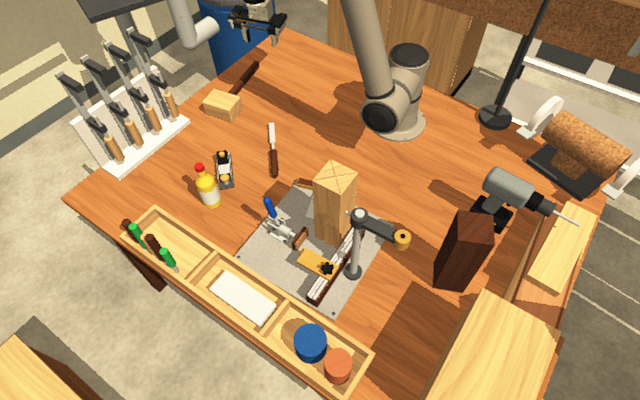

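```bash
ls -la pics
```

```text
total 1824
drwxr-xr-x 2 agent agent   4096 Dec  6 21:12 .
drwxr-xr-x 3 agent agent   4096 Dec  6 21:12 ..
-rw-r--r-- 1 agent agent 475782 Dec  6 21:12 side0.png
-rw-r--r-- 1 agent agent 570531 Dec  6 21:12 side0c.png
-rw-r--r-- 1 agent agent 344181 Dec  6 21:12 top0.png
-rw-r--r-- 1 agent agent 455005 Dec  6 21:12 top0c.png
```

View pics/top0c.png

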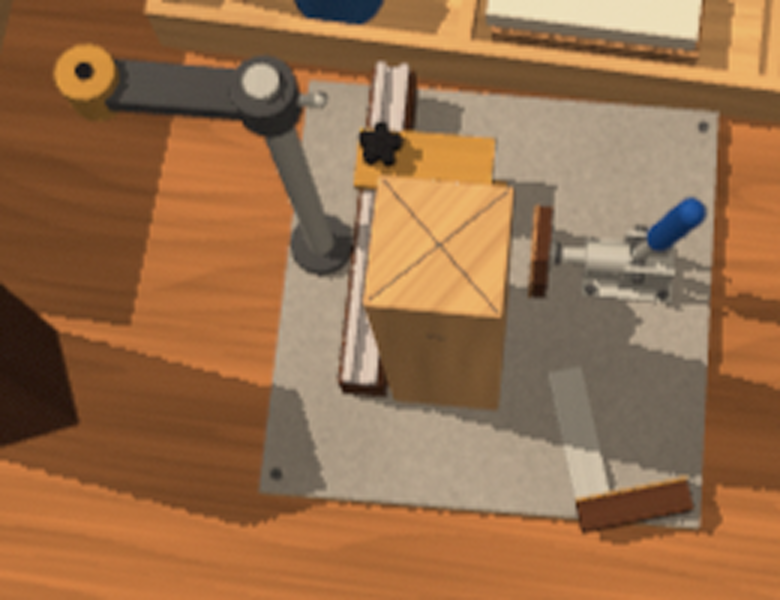

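View pics/side0c.png

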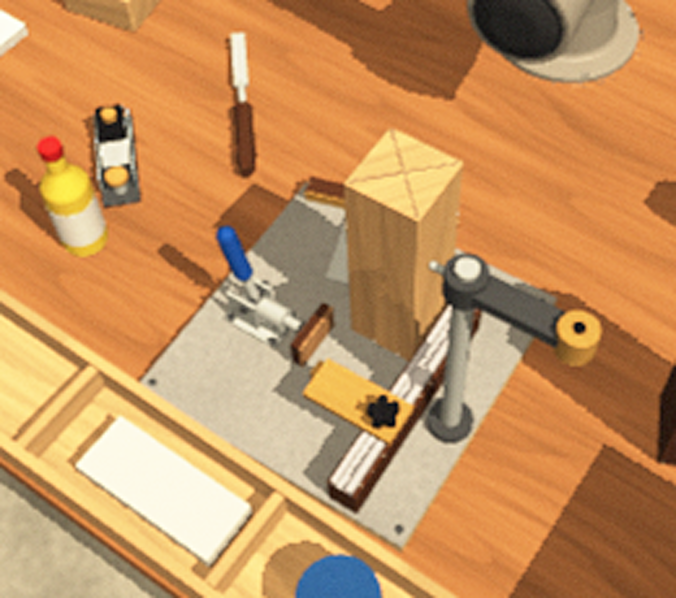

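```bash
cat > h.py <<'E'
import numpy as np
from scipy.optimize import least_squares
from cell import telemetry,cams,robot
C={}
def cal():
    for n in("side","top"):
        p=cams.read_camera(n);C[n]=p
    return C
def proj(n,X):
    p=C[n];c=np.atleast_2d(X)@np.array(p["R"]).T+p["t"];u=c@np.array(p["K"]).T
    return u[:,:2]/u[:,2:]
def back(n,uv,z):
    p=C[n];R=np.array(p["R"]);d=R.T@np.linalg.solve(p["K"],[uv[0],uv[1],1]);o=-R.T@p["t"]
    return o+d*(z-o[2])/d[2]
def fit(local,obs,x0):
    # local (N,3) pts, obs list of (cam,uv)
    def w(q):
        c,s=np.cos(q[2]),np.sin(q[2]);L=np.array(local,float)
        return np.c_[q[0]+c*L[:,0]-s*L[:,1],q[1]+s*L[:,0]+c*L[:,1],L[:,2]]
    def r(q):
        W=w(q);return np.concatenate([proj(o[0],W[i])[0]-o[1] for i,o in enumerate(obs)])
    s=least_squares(r,x0,loss='soft_l1');return s.x,r(s.x).reshape(-1,2)
tc=lambda u,v:("top",np.array([160+u/3-.33,80+v/3-.33]))
sc=lambda u,v:("side",np.array([180+u/2.6-.3,110+v/2.6-.3]))
E
python3 - <<'E'
from h import *
cal()
z=.018
loc=[(-.18,.14,z),(-.18,-.215,z),(.18,-.215,z),(.18,-.215,z),(.18,.14,z),(-.18,-.215,z),(-.18,.14,z)]
obs=[tc(262,492),tc(700,528),tc(718,112),sc(143,378),sc(403,549),sc(305,180),sc(556,296)]
j,r=fit(loc,obs,[.55,0,0]);print("jig",j.round(4),r.round(1).tolist())
z=.298;h=.043
loc=[(h,h,z),(h,-h,z),(-h,-h,z),(-h,h,z)]
l,r=fit(loc+[loc[2],loc[3],loc[0],loc[1]],[tc(385,178),tc(513,185),tc(500,317),tc(367,305),sc(393,130),sc(462,162),sc(414,218),sc(347,180)],[.55,0,0]);print("leg",l.round(4),r.round(1).tolist())
R=np.array([[np.cos(j[2]),np.sin(j[2])],[-np.sin(j[2]),np.cos(j[2])]])
print("leg in jig",R@(l[:2]-j[:2]),l[2]-j[2])
for o in (sc(321,360),sc(304,388),tc(495,138)):
    w=back(*o,.069)[:2];print("stop corner jig",R@(w-j[:2]))
for x in [(30,-150-75*np.sin(.244),63+75*np.cos(.244)),(30,-150-75*np.sin(1.444),63+75*np.cos(1.444))]:
    print("grip world",j[:2]+R.T@np.array(x[:2])/1000,x[2])
p=C["top"]
for q in("leg","stop"):
  import cv2
E
```

```text
jig [0.6076 0.0925 0.053 ] [[-0.9, 0.0], [0.3, -0.3], [0.1, -0.3], [-2.8, 3.1], [-0.2, -1.5], [2.2, -2.0], [0.2, -0.1]]
leg [0.5534 0.0855 0.0269] [[-1.8, -1.9], [1.2, 0.4], [0.8, 0.5], [-1.6, -0.3], [-1.1, -2.4], [0.7, -0.8], [1.3, 0.6], [-1.9, 0.2]]
leg in jig [-0.05444307 -0.00412364] -0.02606078042950692
stop corner jig [ 0.0635212  -0.03560939]
stop corner jig [ 0.10201358 -0.0323525 ]
stop corner jig [ 0.1175089  -0.02622718]
grip world [ 0.64645587 -0.0737735 ] 135.7784547141282
grip world [ 0.64943724 -0.12997343] 72.48426318994855
```

servo_tool(targets="0 0 -40 0.1;0 0 -40 0.1;0 0 -40 0.044;0 0 -40 0;0 0 -40 0;0 0 -20 0;31 -43 0 0;31 -43 0 0;31 -43 0 0;31 -43 0 0", hand=0.3)

```text
time: 2.05
tool_pos: [0.2712, -0.3224, 0.4664]
tool_rot: [-3.139, -0.0, 0.038]
contact_force: [0.4, -0.3, 0.5]
opening: 0.0275
```

```bash
cat > st.py <<'E'
from cell import telemetry
import numpy as np
from scipy.spatial.transform import Rotation as R
s=telemetry.observe();print({k:np.round(v,4).tolist() for k,v in s.items() if k not in('qvel','joint_efforts')});print(R.from_euler('xyz',s['tool_rot']).as_matrix().round(3).tolist())
E
python3 st.py
```

```text
{'time': 2.05, 'qpos': [-1.0549, 0.0687, 1.2686, 0.0015, 1.8063, 0.4783], 'tool_pos': [0.2712, -0.3224, 0.4664], 'tool_rot': [-3.1391, -0.0004, 0.0379], 'contact_force': [0.3655, -0.343, 0.4699], 'torque': [0.0267, -0.0392, 0.0159], 'opening': 0.0275}
[[0.999, 0.038, 0.0], [0.038, -0.999, 0.002], [0.0, -0.002, -1.0]]
```

servo_tool(targets="31 -43 -5 0;31 -43 -5 0;31 -43 -5 0;31 -43 -5 0;31 -43 -5 0;31 -43 -5 0;31 -43 -5 0;31 -43 -5 0;20 0 0 0;40 0 0 0;40 0 0 0;40 0 0 0")

```text
time: 3.55
tool_pos: [0.6497, 0.0547, 0.5131]
tool_rot: [-3.141, -0.008, 0.044]
contact_force: [1.6, 0.2, 0.9]
opening: 0.0277
```

```bash
python3 st.py
```

```text
{'time': 3.55, 'qpos': [-0.0339, 0.6859, 0.2049, 0.0014, 2.2428, 1.4937], 'tool_pos': [0.6497, 0.0547, 0.5131], 'tool_rot': [-3.1411, -0.008, 0.044], 'contact_force': [1.5612, 0.1541, 0.8984], 'torque': [0.0328, -0.0195, -0.01], 'opening': 0.0277}
[[0.999, 0.044, 0.008], [0.044, -0.999, 0.001], [0.008, -0.0, -1.0]]
```

servo_tool(targets="15 0 0 0;15 0 0 0;15 0 0 0;15 0 0 0")

```text
time: 4.05
tool_pos: [0.6891, 0.0553, 0.4878]
tool_rot: [-3.14, -0.026, 0.044]
contact_force: [0.2, 0.3, 0.3]
opening: 0.0275
```

```bash
python3 st.py
```

```text
{'time': 4.05, 'qpos': [-0.0322, 0.8055, 0.0361, 0.0046, 2.2743, 1.4977], 'tool_pos': [0.6891, 0.0553, 0.4878], 'tool_rot': [-3.14, -0.0259, 0.0439], 'contact_force': [0.1537, 0.2525, 0.3213], 'torque': [-0.008, 0.0128, -0.0066], 'opening': 0.0275}
[[0.999, 0.044, 0.026], [0.044, -0.999, 0.003], [0.026, -0.002, -1.0]]
```

```bash
python3 - <<'E'
from h import *
import cv2
cal()
for n in C:cv2.imwrite(f"pics/{n}1.png",C[n]["color"][:,:,::-1])
print(proj("side",[telemetry.observe()["tool_pos"]]),proj("top",[telemetry.observe()["tool_pos"]]))
a=cv2.imread("pics/side0.png")[0:60,200:320];b=cv2.imread("pics/side1.png")[0:280,200:450]
cv2.imwrite("pics/s0g.png",cv2.resize(a,None,fx=6,fy=6,interpolation=cv2.INTER_CUBIC))
cv2.imwrite("pics/s1g.png",cv2.resize(b,None,fx=2.1,fy=2.1,interpolation=cv2.INTER_CUBIC))
E
```

```text
[[286.49375811 152.98462088]] [[334.92238409  37.45768917]]
```

View pics/s0g.png

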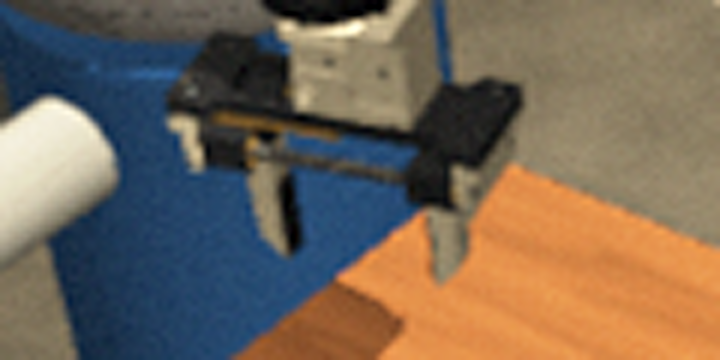

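View pics/s1g.png

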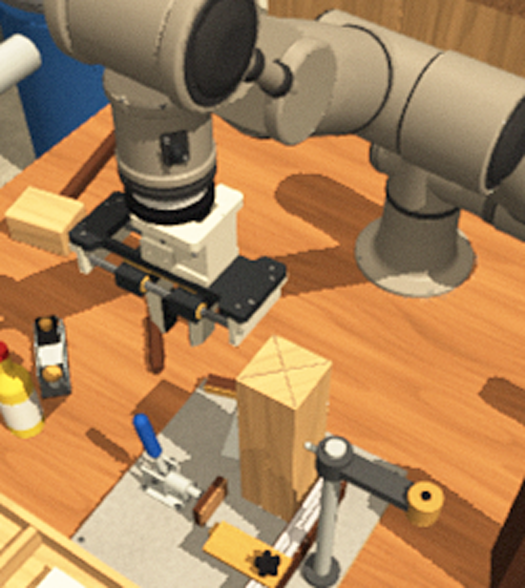

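View pics/top1.png

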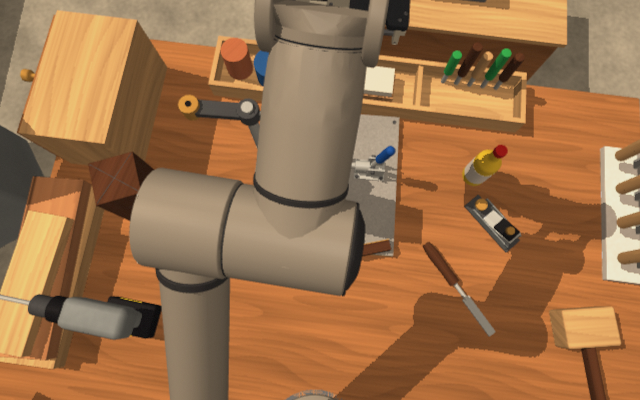

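servo_tool(targets="30 0 -20 0;30 0 -20 0;30 0 -20 0")

```text
time: 4.53
tool_pos: [0.7054, 0.0535, 0.4957]
tool_rot: [-3.138, -0.097, 0.044]
contact_force: [-0.4, 0.4, 0.3]
opening: 0.0278
```

```bash
python3 st.py
```

```text
{'time': 4.525, 'qpos': [-0.0374, 0.7956, 0.0366, 0.0141, 2.2126, 1.4984], 'tool_pos': [0.7054, 0.0535, 0.4957], 'tool_rot': [-3.1382, -0.0974, 0.0438], 'contact_force': [-0.3889, 0.367, 0.3203], 'torque': [0.0053, 0.0812, -0.0337], 'opening': 0.0278}
[[0.994, 0.044, 0.097], [0.044, -0.999, 0.008], [0.097, -0.003, -0.995]]
```

servo_tool(targets="40 0 -10 0;40 0 -10 0;40 0 -10 0;40 0 -10 0;40 0 -10 0;40 0 -10 0")

```text
time: 5.28
tool_pos: [0.7821, 0.052, 0.4673]
tool_rot: [-3.134, -0.254, 0.043]
contact_force: [-0.6, -0.3, 0.5]
opening: 0.0277
```

```bash
python3 st.py
```

```text
{'time': 5.275, 'qpos': [-0.0426, 0.8487, 0.0371, 0.0321, 2.0032, 1.5016], 'tool_pos': [0.7821, 0.052, 0.4673], 'tool_rot': [-3.1338, -0.2539, 0.0428], 'contact_force': [-0.6134, -0.2985, 0.4589], 'torque': [0.0124, 0.1872, 0.0218], 'opening': 0.0277}
[[0.967, 0.045, 0.251], [0.041, -0.999, 0.019], [0.251, -0.008, -0.968]]
```

servo_tool(targets="40 0 -10 0;40 0 -10 0;40 0 -10 0;40 0 -10 0;40 0 -10 0;40 0 -10 0;40 0 -10 0;40 0 -10 0")

```text
time: 6.28
tool_pos: [0.8459, 0.0496, 0.4945]
tool_rot: [-3.129, -0.484, 0.04]
contact_force: [-1.1, -0.7, 0.3]
opening: 0.0275
```

```bash
python3 st.py
```

```text
{'time': 6.275, 'qpos': [-0.0518, 0.8459, 0.037, 0.0568, 1.7774, 1.501], 'tool_pos': [0.8459, 0.0496, 0.4945], 'tool_rot': [-3.1287, -0.4837, 0.0402], 'contact_force': [-1.1333, -0.6798, 0.3179], 'torque': [0.0148, 0.3092, -0.001], 'opening': 0.0275}
[[0.885, 0.046, 0.464], [0.036, -0.999, 0.032], [0.465, -0.011, -0.885]]
```

```bash
python3 - <<'E'
from h import *
import cv2,pickle
cal()
pickle.dump({n:{k:C[n][k] for k in "KRt"} for n in C},open("cal.pkl","wb"))
E
cat > ov.py <<'E'
from h import *
import cv2,pickle,sys
C.update(pickle.load(open("cal.pkl","rb")))
def T(q,L):
    c,s=np.cos(q[2]),np.sin(q[2]);L=np.array(L,float)
    return np.c_[q[0]+c*L[:,0]-s*L[:,1],q[1]+s*L[:,0]+c*L[:,1],L[:,2]]
def box(x0,x1,y0,y1,z0,z1):
    P=[(x,y,z) for z in(z0,z1) for x,y in((x0,y0),(x1,y0),(x1,y1),(x0,y1))]
    E=[(0,1),(1,2),(2,3),(3,0),(4,5),(5,6),(6,7),(7,4),(0,4),(1,5),(2,6),(3,7)];return P,E
def draw(n,src,dst,crop,f,j,l,sx,al=0.244):
    x0,y0,x1,y1=crop
    im=cv2.resize(cv2.imread(src)[y0:y1,x0:x1],None,fx=f,fy=f,interpolation=cv2.INTER_CUBIC)
    def pl(q,P,E,c):
        u=proj(n,T(q,P));
        for a,b in E:
            g=[tuple(int(round(v)) for v in ((u[k]-[x0,y0]+.5)*f)) for k in(a,b)]
            cv2.line(im,g[0],g[1],c,1,cv2.LINE_AA)
    pl(j,*box(-.18,.18,-.215,.14,0.018,.018),(0,0,255))
    pl(j,*box(-.095,.175,.045,.045,.018,.073),(255,0,255))
    pl(l,*box(-.043,.043,-.043,.043,.018,.298),(0,255,0))
    pl(j,*box(sx,sx,-.036,.042,.021,.069),(255,255,0))
    s,c=np.sin(al),np.cos(al)
    pl(j,[(.03,-.15,.063),(.03,-.15-.116*s,.063+.116*c)],[(0,1)],(0,0,0))
    cv2.imwrite(dst,im)
if __name__=="__main__":
    j=[.6076,.0925,.053];l=[.5534,.0855,.0269]
    draw("side","pics/side0.png","pics/ovs.png",(180,110,440,340),3,j,l,.0635)
    draw("top","pics/top0.png","pics/ovt.png",(160,80,420,280),3,j,l,.0635)
E
python3 ov.py
```

```text
(no output)
```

View pics/ovs.png

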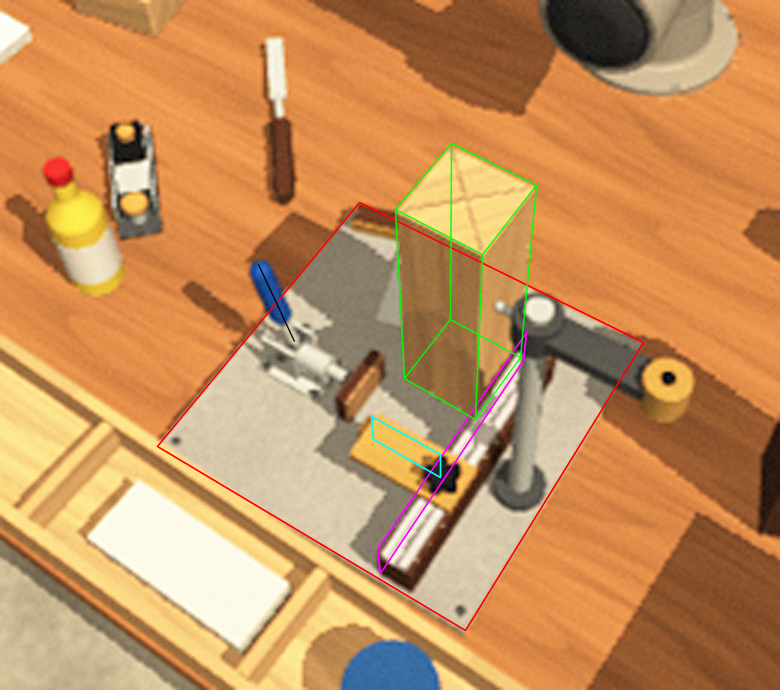

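View pics/ovt.png

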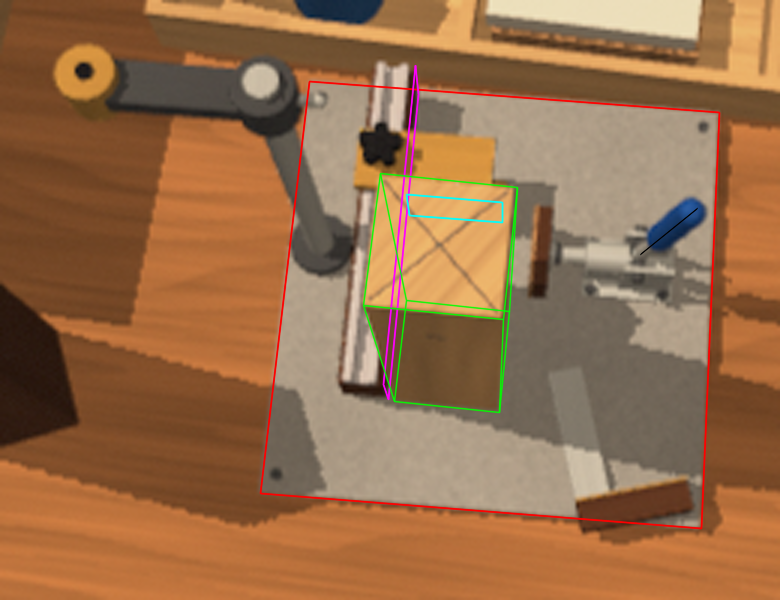

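servo_tool(targets="-34 -5 -18 0;-34 -5 -18 0;-34 -5 -18 0;-34 -5 -18 0;-34 -5 -18 0;-34 -5 -18 0;-34 -5 -18 0;-34 -5 -18 0;-34 -5 -18 0;-34 -5 -18 0", hand=0.32)

```text
time: 7.62
tool_pos: [0.4629, 0.0811, 0.4932]
tool_rot: [-3.128, -0.48, 0.039]
contact_force: [0.6, 0.1, 0.4]
opening: 0.0296
```

```bash
cat > go.py <<'E'
import sys
exec(open('st.py').read())
M=R.from_euler('xyz',s['tool_rot']).as_matrix()
d=np.array([float(v) for v in sys.argv[1:4]])-s['tool_pos'];print("world d",(d*1000).round(1),"tool d",(M.T@d*1000).round(1),"contact",(np.array(s['tool_pos'])+M@[.0095,0,.014]).round(4))
E
python3 go.py .46 .083 .056
```

```text
{'time': 7.625, 'qpos': [-0.0151, -0.1165, 1.4676, 0.0396, 1.3124, 1.5128], 'tool_pos': [0.4629, 0.0811, 0.4932], 'tool_rot': [-3.1281, -0.4795, 0.0388], 'contact_force': [0.6322, 0.1277, 0.4252], 'torque': [-0.0449, 0.2763, -0.0412], 'opening': 0.0296}
[[0.887, 0.045, 0.46], [0.034, -0.999, 0.031], [0.461, -0.012, -0.887]]
world d [  -2.9    1.9 -437.2] tool d [-204.2    3.2  386.6] contact [0.4777 0.0818 0.4852]
```

Descend behind the leg (10 rows to z≈0.14, then check).

servo_tool(targets="-17 0 32 0;-17 0 32 0;-17 0 32 0;-17 0 32 0;-17 0 32 0;-17 0 32 0;-17 0 32 0;-17 0 32 0;-17 0 32 0;-17 0 32 0")

```text
time: 8.88
tool_pos: [0.4618, 0.0856, 0.1422]
tool_rot: [-3.127, -0.478, 0.041]
contact_force: [11.6, -1.9, 3.8]
opening: 0.0294
```

```bash
python3 go.py .46 .083 .056
```

```text
{'time': 8.875, 'qpos': [-0.0028, 0.189, 2.1956, 0.1239, 0.2819, 1.4129], 'tool_pos': [0.4618, 0.0856, 0.1422], 'tool_rot': [-3.1273, -0.478, 0.0409], 'contact_force': [11.6002, -1.914, 3.8426], 'torque': [-0.078, -0.592, -0.1406], 'opening': 0.0294}
[[0.887, 0.047, 0.459], [0.036, -0.999, 0.033], [0.46, -0.013, -0.888]]
world d [ -1.8  -2.6 -86.2] tool d [-41.3   3.6  75.7] contact [0.4766 0.0864 0.1342]
```

```bash
python3 - <<'E'
from h import *
import cv2
cal()
for n in C:cv2.imwrite(f"pics/{n}2.png",C[n]["color"][:,:,::-1])
a=cv2.imread("pics/side2.png")[60:300,200:450]
cv2.imwrite("pics/s2g.png",cv2.resize(a,None,fx=2.4,fy=2.4,interpolation=cv2.INTER_CUBIC))
# FK fit
D=[([-1.42,.343,1.525,0,1.275],[.154,-.502,.2405]),([-1.0549,.0687,1.2686,.0015,1.8063],[.2712,-.3224,.4664]),([-.0339,.6859,.2049,.0014,2.2428],[.6497,.0547,.5131]),
([-.0374,.7956,.0366,.0141,2.2126],[.7054,.0535,.4957]),([-.0518,.8459,.037,.0568,1.7774],[.8459,.0496,.4945]),([-.0151,-.1165,1.4676,.0396,1.3124],[.4629,.0811,.4932]),([-.0028,.189,2.1956,.1239,.2819],[.4618,.0856,.1422])]
def f(p,q):
    a1,a2,a3,L,h,o,b=p;s=q[1]+q[2];t=s+q[4]
    r=a1+a2*np.sin(q[1])+a3*np.sin(s)+b*np.cos(s)+L*np.sin(t);z=h+a2*np.cos(q[1])+a3*np.cos(s)-b*np.sin(s)+L*np.cos(t)
    c,d=np.cos(q[0]),np.sin(q[0]);return np.array([c*r-d*o,d*r+c*o,z])
g=least_squares(lambda p:np.concatenate([f(p,q)-x for q,x in D]),[.0,.4,.4,.2,.2,.08,0])
print(g.x.round(4),(g.fun.reshape(-1,3)*1000).round(1).tolist())
s=telemetry.observe();print(np.round(s["contact_force"],2),np.round(s["qpos"],4))
E
```

```text
[0.0006 0.506  0.3793 0.3038 0.2228 0.0826 0.0461] [[5.7, 0.9, -0.2], [5.1, 2.8, 0.3], [0.1, 6.0, 0.1], [0.0, 2.8, 0.1], [-0.5, -10.7, -0.3], [0.0, -5.4, 0.0], [-0.1, -4.2, 0.1]]
[0.32 0.26 0.43] [-0.0031  0.1903  2.1947  0.1233  0.284   1.4135]
```

View pics/s2g.png

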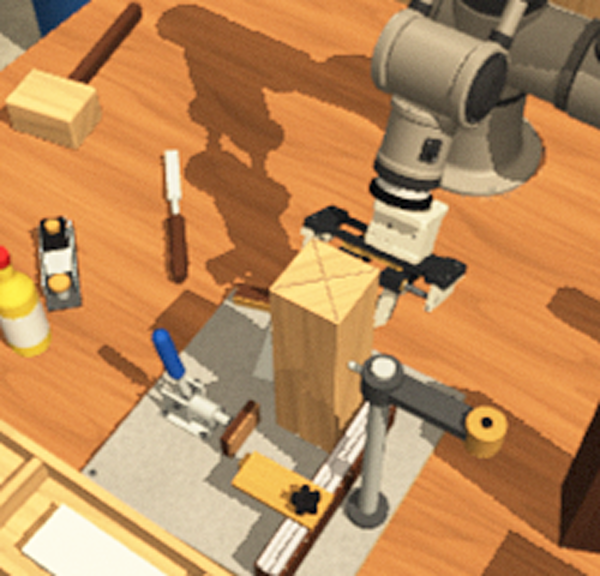

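```bash
cat > ik.py <<'E'
import numpy as np
from scipy.optimize import fsolve
a1,a2,a3,L,h,o,b=0.0006,0.506,0.3793,0.3038,0.2228,0.0826,0.0461
def q5(x,y,z,tilt,g=(.2,2.2)):
    r=np.sqrt(x*x+y*y-o*o);t=np.pi-tilt
    W=np.array([r-a1-L*np.sin(t),z-h-L*np.cos(t)])
    f=lambda q:[a2*np.sin(q[0])+a3*np.sin(sum(q))+b*np.cos(sum(q))-W[0],a2*np.cos(q[0])+a3*np.cos(sum(q))-b*np.sin(sum(q))-W[1]]
    q,_,ok,_=fsolve(f,g,full_output=1);return np.r_[q,t-sum(q)] if ok==1 else None
if __name__=="__main__":
  for x in(.44,.46,.48,.5,.52,.57):
    for z in (.14,.056,.045):
        print(x,z,[np.round(q5(x,.085,z,t),2).tolist() for t in(.35,.40,.44,.48)])
E
python3 ik.py
```

```text
0.44 0.14 [[0.18, 2.15, 0.46], [0.17, 2.19, 0.38], [0.16, 2.22, 0.32], [0.16, 2.25, 0.25]]
0.44 0.056 [[0.38, 2.24, 0.17], [0.38, 2.28, 0.08], [0.38, 2.31, 0.01], [0.39, 2.35, -0.07]]
0.44 0.045 [[0.41, 2.25, 0.13], [0.41, 2.29, 0.04], [0.41, 2.32, -0.03], [0.42, 2.35, -0.11]]
0.46 0.14 [[0.22, 2.1, 0.47], [0.2, 2.14, 0.4], [0.2, 2.17, 0.33], [0.19, 2.21, 0.26]]
0.46 0.056 [[0.4, 2.19, 0.2], [0.4, 2.23, 0.11], [0.4, 2.26, 0.04], [0.4, 2.3, -0.04]]
0.46 0.045 [[0.43, 2.2, 0.16], [0.43, 2.24, 0.07], [0.43, 2.27, -0.0], [0.44, 2.3, -0.08]]
0.48 0.14 [[0.25, 2.05, 0.49], [0.24, 2.1, 0.41], [0.23, 2.13, 0.35], [0.22, 2.16, 0.28]]
0.48 0.056 [[0.42, 2.14, 0.23], [0.42, 2.18, 0.14], [0.42, 2.21, 0.07], [0.42, 2.25, -0.01]]
0.48 0.045 [[0.45, 2.15, 0.19], [0.45, 2.19, 0.1], [0.45, 2.22, 0.03], [0.45, 2.25, -0.04]]
0.5 0.14 [[0.28, 2.01, 0.5], [0.27, 2.05, 0.43], [0.26, 2.08, 0.36], [0.25, 2.11, 0.3]]
0.5 0.056 [[0.44, 2.09, 0.26], [0.44, 2.13, 0.17], [0.44, 2.16, 0.1], [0.44, 2.2, 0.02]]
0.5 0.045 [[0.47, 2.1, 0.22], [0.47, 2.14, 0.13], [0.47, 2.17, 0.06], [0.47, 2.2, -0.01]]
0.52 0.14 [[0.31, 1.96, 0.52], [0.3, 2.0, 0.44], [0.29, 2.03, 0.38], [0.28, 2.07, 0.31]]
0.52 0.056 [[0.47, 2.04, 0.28], [0.46, 2.08, 0.2], [0.46, 2.11, 0.13], [0.46, 2.14, 0.05]]
0.52 0.045 [[0.49, 2.05, 0.25], [0.49, 2.09, 0.17], [0.49, 2.12, 0.09], [0.49, 2.15, 0.02]]
0.57 0.14 [[0.39, 1.83, 0.57], [0.37, 1.87, 0.49], [0.37, 1.91, 0.43], [0.36, 1.94, 0.36]]
0.57 0.056 [[0.53, 1.91, 0.36], [0.52, 1.95, 0.27], [0.52, 1.98, 0.2], [0.52, 2.01, 0.13]]
0.57 0.045 [[0.55, 1.92, 0.33], [0.54, 1.96, 0.24], [0.54, 1.99, 0.17], [0.54, 2.02, 0.1]]
```

servo_tool(targets="18 0 -34 0;18 0 -34 0;18 0 -34 0;18 0 -34 0;18 0 -34 0;18 0 -34 0;18 0 -34 0;18 0 -34 0;18 0 -34 0;18 0 -34 0;18 0 -34 0;18 0 -34 0")

```text
time: 10.48
tool_pos: [0.4547, 0.079, 0.6364]
tool_rot: [-3.133, -0.515, 0.037]
contact_force: [0.8, 0.3, -0.4]
opening: 0.0295
```

```bash
python3 go.py .17 .57 .62
```

```text
{'time': 10.475, 'qpos': [-0.018, -0.0731, 1.0515, 0.0357, 1.6496, 1.5257], 'tool_pos': [0.4547, 0.079, 0.6364], 'tool_rot': [-3.133, -0.5146, 0.0369], 'contact_force': [0.7893, 0.2729, -0.368], 'torque': [-0.002, 0.2771, -0.0519], 'opening': 0.0295}
[[0.87, 0.041, 0.492], [0.032, -0.999, 0.027], [0.492, -0.007, -0.87]]
world d [-284.7  491.   -16.4] tool d [-240.  -502.1 -112.5] contact [0.4699 0.0797 0.6289]
```

servo_tool(targets="-20 -42 -9 0;-20 -42 -9 0;-20 -42 -9 0;-20 -42 -9 0;-20 -42 -9 0;-20 -42 -9 0;-20 -42 -9 0;-20 -42 -9 0;-20 -42 -9 0;-20 -42 -9 0;-20 -42 -9 0;-20 -42 -9 0")

```text
time: 11.98
tool_pos: [0.1626, 0.5759, 0.6416]
tool_rot: [-3.088, -0.555, -0.003]
contact_force: [1.0, 1.3, 2.1]
opening: 0.0293
```

```bash
python3 go.py .2 .7 .65
```

```text
{'time': 11.975, 'qpos': [1.4294, 0.5357, 0.2296, -0.648, 2.1237, 2.5693], 'tool_pos': [0.1626, 0.5759, 0.6416], 'tool_rot': [-3.0879, -0.5548, -0.0034], 'contact_force': [0.99, 1.3396, 2.0873], 'torque': [0.0137, 0.2651, -0.0332], 'opening': 0.0293}
[[0.85, 0.025, 0.526], [-0.003, -0.999, 0.052], [0.527, -0.046, -0.849]]
world d [ 37.4 124.1   8.4] tool d [  35.9 -123.4   19. ] contact [0.178  0.5766 0.6347]
```

servo_tool(targets="7 -40 0 0;7 -40 0 0;7 -40 0 0;7 -40 0 0;7 -40 0 0")

```text
time: 12.6
tool_pos: [0.1806, 0.6901, 0.582]
tool_rot: [-3.003, -0.6, -0.006]
contact_force: [-0.1, -0.1, -0.4]
opening: 0.029
```

```bash
python3 go.py .2 .7 .65
```

```text
{'time': 12.6, 'qpos': [1.4369, 0.7468, 0.0361, -0.6376, 2.018, 2.5879], 'tool_pos': [0.1806, 0.6901, 0.582], 'tool_rot': [-3.0026, -0.5996, -0.0063], 'contact_force': [-0.0902, -0.0539, -0.3856], 'torque': [-0.0757, 0.3118, -0.0021], 'opening': 0.029}
[[0.826, 0.072, 0.56], [-0.005, -0.991, 0.135], [0.564, -0.114, -0.818]]
world d [19.4  9.9 68. ] tool d [ 54.3 -16.2 -43.3] contact [0.1963 0.6919 0.576 ]
```

servo_tool(targets="0 -42 -12 0;0 -42 -12 0;0 -42 -12 0;0 -42 -12 0;0 -42 -12 0")

```text
time: 13.22
tool_pos: [0.1269, 0.7634, 0.5568]
tool_rot: [-2.86, -0.65, -0.025]
contact_force: [0.4, 0.8, -0.5]
opening: 0.0292
```

```bash
python3 go.py .2 .7 .65
```

```text
{'time': 13.225, 'qpos': [1.5351, 0.8088, 0.037, -0.6506, 1.8699, 2.7009], 'tool_pos': [0.1269, 0.7634, 0.5568], 'tool_rot': [-2.8601, -0.6504, -0.0254], 'contact_force': [0.4139, 0.8439, -0.5254], 'torque': [-0.1798, 0.3371, -0.0319], 'opening': 0.0292}
[[0.796, 0.144, 0.589], [-0.02, -0.965, 0.263], [0.605, -0.221, -0.765]]
world d [ 73.1 -63.4  93.2] tool d [115.8  51.1 -44.9] contact [0.1427 0.7669 0.5519]
```

```bash
cat > geo.py <<'E'
import numpy as np
from scipy.optimize import fsolve
from ik import a1,a2,a3,L,h,o,b
def bend(tcp,M):
    t=M[:,2];W=tcp-L*t
    r=np.sqrt(W[0]**2+W[1]**2-o*o);q1=np.arctan2(W[1],W[0])-np.arctan2(o,r)
    f=lambda q:[a1+a2*np.sin(q[0])+a3*np.sin(sum(q))+b*np.cos(sum(q))-r,h+a2*np.cos(q[0])+a3*np.cos(sum(q))-b*np.sin(sum(q))-W[2]]
    q=fsolve(f,(.3,2.1));s=sum(q)
    F=np.array([np.sin(s)*np.cos(q1),np.sin(s)*np.sin(q1),np.cos(s)])
    return np.r_[q1,q,np.arccos(F@t)],F
def rep(M,half=.033,jy=.053):
    # finger tip corners & body corners rel TCP (world, rotated to jig)
    J=np.array([[np.cos(jy),np.sin(jy),0],[-np.sin(jy),np.cos(jy),0],[0,0,1]])
    F=np.array([(x,y,.014) for x in(-.0095,.0095) for y in(-half,half)])
    B=np.array([(x,y,-.052) for x in(-.0375,.0375) for y in(-.095,.095)])
    return (F@M.T@J.T*1000).round(0),(B@M.T@J.T*1000).round(0)
if __name__=="__main__":
    from scipy.spatial.transform import Rotation as R
    from cell import telemetry
    M=R.from_euler('xyz',telemetry.observe()['tool_rot']).as_matrix()
    f,B=rep(M,.019);print(f.tolist());print(B.tolist())
    for d in (0,.05,.1,-.1):
      N=M@R.from_euler('z',d).as_matrix();print(d,N.round(2).tolist())
      print(bend(np.array([.49,.085,.056]),N)[0].round(3),bend(np.array([.57,.09,.056]),N)[0].round(3))
E
python3 geo.py
```

```text
[[-1.0, 22.0, -12.0], [3.0, -15.0, -21.0], [14.0, 21.0, -1.0], [18.0, -16.0, -9.0]]
[[-70.0, 83.0, 38.0], [-52.0, -102.0, -4.0], [-10.0, 78.0, 83.0], [7.0, -107.0, 41.0]]
0 [[0.8, 0.14, 0.59], [-0.02, -0.96, 0.26], [0.61, -0.22, -0.76]]
[-0.252  0.502  2.372  0.514] [-0.187  0.556  2.159  0.415]
0.05 [[0.8, 0.1, 0.59], [-0.07, -0.96, 0.26], [0.59, -0.25, -0.76]]
[-0.252  0.502  2.372  0.514] [-0.187  0.556  2.159  0.415]
0.1 [[0.81, 0.06, 0.59], [-0.12, -0.96, 0.26], [0.58, -0.28, -0.76]]
[-0.252  0.502  2.372  0.514] [-0.187  0.556  2.159  0.415]
-0.1 [[0.78, 0.22, 0.59], [0.08, -0.96, 0.26], [0.62, -0.16, -0.76]]
[-0.252  0.502  2.372  0.514] [-0.187  0.556  2.159  0.415]
```

servo_tool(targets="19 43 -2 0;19 43 -2 0;19 43 -2 0;19 43 -2 0;19 43 -2 0;19 43 -2 0;19 43 -2 0;19 43 -2 0;19 43 -2 0;19 43 -2 0;19 43 -2 0;19 43 -2 0;19 43 -2 0;19 43 -2 0;19 43 -2 0")

```text
time: 15.1
tool_pos: [0.4268, 0.1393, 0.6109]
tool_rot: [-2.855, -0.671, -0.009]
contact_force: [0.9, -0.1, -0.6]
opening: 0.0295
```

```bash
python3 go.py .455 .085 .5; python3 geo.py
```

```text
{'time': 15.1, 'qpos': [-0.0881, -0.2444, 1.3596, 0.3409, 1.3863, 1.4402], 'tool_pos': [0.4268, 0.1393, 0.6109], 'tool_rot': [-2.8553, -0.6711, -0.0089], 'contact_force': [0.9017, -0.0857, -0.5794], 'torque': [-0.1156, 0.3498, -0.0071], 'opening': 0.0295}
[[0.783, 0.167, 0.599], [-0.007, -0.961, 0.277], [0.622, -0.221, -0.751]]
world d [  28.2  -54.3 -110.9] tool d [-46.5  81.4  85.2] contact [0.4426 0.1431 0.6063]
[[-1.0, 22.0, -12.0], [3.0, -15.0, -21.0], [14.0, 21.0, -0.0], [18.0, -15.0, -9.0]]
[[-72.0, 81.0, 37.0], [-50.0, -103.0, -5.0], [-14.0, 77.0, 83.0], [8.0, -107.0, 41.0]]
0 [[0.78, 0.17, 0.6], [-0.01, -0.96, 0.28], [0.62, -0.22, -0.75]]
[-0.269  0.514  2.382  0.553] [-0.199  0.563  2.17   0.449]
0.05 [[0.79, 0.13, 0.6], [-0.06, -0.96, 0.28], [0.61, -0.25, -0.75]]
[-0.269  0.514  2.382  0.553] [-0.199  0.563  2.17   0.449]
0.1 [[0.8, 0.09, 0.6], [-0.1, -0.96, 0.28], [0.6, -0.28, -0.75]]
[-0.269  0.514  2.382  0.553] [-0.199  0.563  2.17   0.449]
-0.1 [[0.76, 0.24, 0.6], [0.09, -0.96, 0.28], [0.64, -0.16, -0.75]]
[-0.269  0.514  2.382  0.553] [-0.199  0.563  2.17   0.449]
```

servo_tool(targets="-12 20 21 0.07;-12 20 21 0.07;-12 20 21 0;-12 20 21 0", hand=0)

```text
time: 15.6
tool_pos: [0.4492, 0.0853, 0.4973]
tool_rot: [-2.752, -0.632, -0.19]
contact_force: [-0.1, 0.1, -1.0]
opening: 0.0002
```

```bash
python3 go.py .46 .082 .15; python3 geo.py|head -4
```

```text
{'time': 15.6, 'qpos': [-0.2811, -0.2584, 1.6761, 0.4838, 1.17, 1.2873], 'tool_pos': [0.4492, 0.0853, 0.4973], 'tool_rot': [-2.7517, -0.6324, -0.19], 'contact_force': [-0.086, 0.0539, -0.9782], 'torque': [-0.1602, 0.341, 0.04], 'opening': 0.0002}
[[0.792, 0.046, 0.609], [-0.152, -0.951, 0.27], [0.591, -0.307, -0.746]]
world d [  10.8   -3.3 -347.3] tool d [-196.3  110.1  264.8] contact [0.4653 0.0877 0.4925]
[[1.0, 23.0, -10.0], [1.0, -13.0, -22.0], [16.0, 20.0, 1.0], [16.0, -17.0, -11.0]]
[[-61.0, 85.0, 46.0], [-62.0, -95.0, -12.0], [-3.0, 71.0, 90.0], [-3.0, -110.0, 32.0]]
0 [[0.79, 0.05, 0.61], [-0.15, -0.95, 0.27], [0.59, -0.31, -0.75]]
[-0.264  0.518  2.391  0.564] [-0.195  0.565  2.178  0.453]
```

servo_tool(targets="-20 11 26 0;-20 11 26 0;-20 11 26 0;-20 11 26 0;-20 11 26 0;-20 11 26 0;-20 11 26 0;-20 11 26 0;-20 11 26 0")

```text
time: 16.73
tool_pos: [0.4554, 0.0801, 0.1834]
tool_rot: [-2.76, -0.646, -0.189]
contact_force: [1.1, -0.6, 0.7]
opening: 0.0004
```

```bash
python3 go.py .47 .082 .062; python3 geo.py|head -4
```

```text
{'time': 16.725, 'qpos': [-0.2868, 0.0875, 2.3449, 1.3655, 0.449, 0.1409], 'tool_pos': [0.4554, 0.0801, 0.1834], 'tool_rot': [-2.7602, -0.6457, -0.189], 'contact_force': [1.1421, -0.5599, 0.6532], 'torque': [-0.0768, 0.2884, -0.0113], 'opening': 0.0004}
[[0.784, 0.046, 0.618], [-0.15, -0.954, 0.261], [0.602, -0.297, -0.741]]
world d [  14.6    1.9 -121.4] tool d [-61.9  34.9  99.5] contact [0.4715 0.0823 0.1787]
[[2.0, 23.0, -10.0], [1.0, -13.0, -22.0], [16.0, 20.0, 1.0], [16.0, -17.0, -10.0]]
[[-61.0, 86.0, 44.0], [-62.0, -95.0, -12.0], [-3.0, 72.0, 89.0], [-4.0, -110.0, 33.0]]
0 [[0.78, 0.05, 0.62], [-0.15, -0.95, 0.26], [0.6, -0.3, -0.74]]
[-0.258  0.522  2.4    0.575] [-0.19   0.567  2.186  0.457]
```

Wonderful, q4 swings as computed. Continue down.

servo_tool(targets="-10 6 16 0;-10 6 16 0;-10 6 16 0;-10 6 16 0;-10 6 16 0")

```text
time: 17.35
tool_pos: [0.4672, 0.0792, 0.0815]
tool_rot: [-2.768, -0.645, -0.184]
contact_force: [0.6, -0.7, -0.5]
opening: 0.0006
```

```bash
python3 go.py .485 .080 .062; python3 geo.py|head -2; python3 - <<'E'
from h import *
import cv2
cal()
for n in C:cv2.imwrite(f"pics/{n}3.png",C[n]["color"][:,:,::-1])
a=cv2.imread("pics/side3.png")[80:300,200:450];b=cv2.imread("pics/top3.png")[80:300,160:420]
cv2.imwrite("pics/3g.png",cv2.resize(np.hstack([a,b[:220,:250]]),None,fx=1.6,fy=1.6,interpolation=cv2.INTER_CUBIC))
E
```

```text
{'time': 17.35, 'qpos': [-0.2717, 0.4204, 2.4358, 2.1928, 0.5318, -0.7706], 'tool_pos': [0.4672, 0.0792, 0.0815], 'tool_rot': [-2.7685, -0.6454, -0.1842], 'contact_force': [0.6337, -0.7063, -0.5031], 'torque': [-0.1406, 0.3663, -0.059], 'opening': 0.0006}
[[0.785, 0.045, 0.617], [-0.146, -0.956, 0.256], [0.602, -0.291, -0.744]]
world d [ 17.8   0.8 -19.5] tool d [ 2.1  5.7 25.7] contact [0.4833 0.0814 0.0768]
[[2.0, 23.0, -11.0], [1.0, -13.0, -22.0], [16.0, 20.0, 1.0], [16.0, -17.0, -10.0]]
[[-61.0, 86.0, 44.0], [-62.0, -95.0, -12.0], [-3.0, 72.0, 89.0], [-4.0, -110.0, 34.0]]
```

View pics/3g.png

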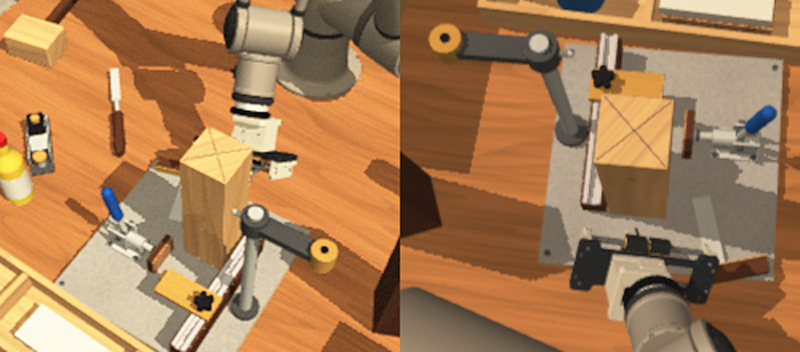

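servo_tool(targets="1 3 12 0;1 3 12 0;3 0 2 0;3 0 2 0")

```text
time: 17.95
tool_pos: [0.4915, 0.0804, 0.0637]
tool_rot: [-2.767, -0.642, -0.184]
contact_force: [0.3, 0.7, 0.7]
opening: 0.0006
```

```bash
python3 go.py .485 .080 .062
```

```text
{'time': 17.95, 'qpos': [-0.2469, 0.493, 2.3818, 2.2419, 0.5363, -0.8008], 'tool_pos': [0.4915, 0.0804, 0.0637], 'tool_rot': [-2.7671, -0.6419, -0.1839], 'contact_force': [0.2703, 0.6974, 0.7168], 'torque': [-0.1185, 0.3624, -0.0033], 'opening': 0.0006}
[[0.787, 0.045, 0.615], [-0.146, -0.955, 0.258], [0.599, -0.293, -0.745]]
world d [-6.5 -0.4 -1.7] tool d [-6.   0.6 -2.8] contact [0.5075 0.0826 0.059 ]
```

servo_tool(targets="3.2 0 2.5 0;3.2 0 2.5 0;3.2 0 2.5 0;3.2 0 2.5 0")

```text
time: 18.45
tool_pos: [0.5054, 0.0818, 0.0637]
tool_rot: [-2.769, -0.638, -0.181]
contact_force: [-6.2, -0.5, 3.6]
opening: 0.0003
```

```bash
python3 go.py .485 .080 .062
```

```text
{'time': 18.45, 'qpos': [-0.2307, 0.4983, 2.3414, 2.2075, 0.5076, -0.7453], 'tool_pos': [0.5054, 0.0818, 0.0637], 'tool_rot': [-2.7691, -0.6375, -0.1814], 'contact_force': [-6.1776, -0.4767, 3.5536], 'torque': [-0.0713, 0.705, 0.1703], 'opening': 0.0003}
[[0.79, 0.045, 0.611], [-0.145, -0.955, 0.258], [0.595, -0.292, -0.748]]
world d [-20.4  -1.8  -1.7] tool d [-16.9   1.3 -11.7] contact [0.5215 0.0841 0.0589]
```

servo_tool(targets="3.2 0 2.5 0;3.2 0 2.5 0;3.2 0 2.5 0;3.2 0 2.5 0;3.2 0 2.5 0;3.2 0 2.5 0;3.2 0 2.5 0;3.2 0 2.5 0")

```text
time: 19.45
tool_pos: [0.5332, 0.0852, 0.0638]
tool_rot: [-2.77, -0.63, -0.178]
contact_force: [-5.5, -0.8, 4.2]
opening: 0.0004
```

```bash
python3 go.py .485 .080 .062;cat > pic.py <<'E'
from h import *
import cv2,sys
k=sys.argv[1];cal()
for n in C:cv2.imwrite(f"pics/{n}{k}.png",C[n]["color"][:,:,::-1])
a=cv2.imread(f"pics/side{k}.png")[120:320,230:430];b=cv2.imread(f"pics/top{k}.png")[90:290,230:430]
cv2.imwrite(f"pics/{k}g.png",cv2.resize(np.hstack([a,b]),None,fx=2,fy=2,interpolation=cv2.INTER_CUBIC))
E
python3 pic.py 4
```

```text
{'time': 19.45, 'qpos': [-0.2027, 0.5134, 2.2625, 2.1295, 0.4598, -0.6308], 'tool_pos': [0.5332, 0.0852, 0.0638], 'tool_rot': [-2.7704, -0.6304, -0.1778], 'contact_force': [-5.4851, -0.7526, 4.1749], 'torque': [-0.0512, 0.7058, 0.2179], 'opening': 0.0004}
[[0.795, 0.046, 0.605], [-0.143, -0.955, 0.26], [0.589, -0.293, -0.753]]
world d [-48.2  -5.2  -1.8] tool d [-38.7   3.3 -29.2] contact [0.5493 0.0875 0.0589]
```

View pics/4g.png

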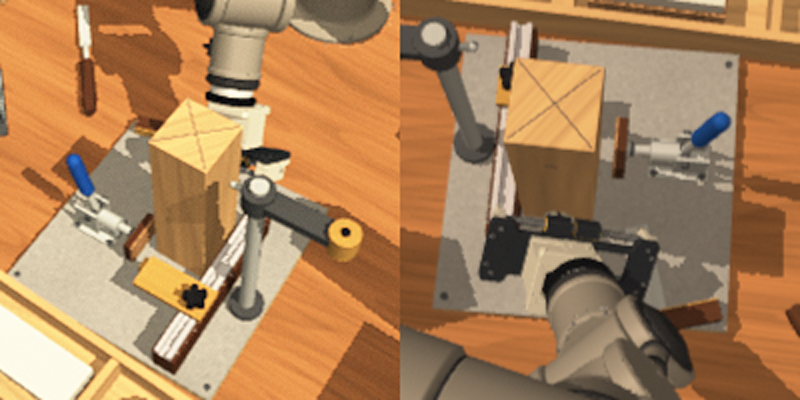

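servo_tool(targets="3.2 0 2.5 0;3.2 0 2.5 0;3.2 0 2.5 0;3.2 0 2.5 0;3.2 0 2.5 0;3.2 0 2.5 0")

```text
time: 20.3
tool_pos: [0.555, 0.0874, 0.0637]
tool_rot: [-2.771, -0.627, -0.176]
contact_force: [-6.4, -0.4, 4.4]
opening: 0.0007
```

```bash
python3 go.py .485 .080 .062;python3 pic.py 5
```

```text
{'time': 20.3, 'qpos': [-0.1853, 0.5291, 2.2026, 2.0641, 0.4305, -0.5422], 'tool_pos': [0.555, 0.0874, 0.0637], 'tool_rot': [-2.7706, -0.6269, -0.1762], 'contact_force': [-6.4024, -0.3544, 4.3666], 'torque': [-0.0401, 0.6272, 0.1648], 'opening': 0.0007}
[[0.797, 0.046, 0.602], [-0.142, -0.955, 0.261], [0.587, -0.294, -0.755]]
world d [-70.   -7.4  -1.7] tool d [-55.8   4.3 -42.8] contact [0.571  0.0897 0.0587]
```

View pics/5g.png

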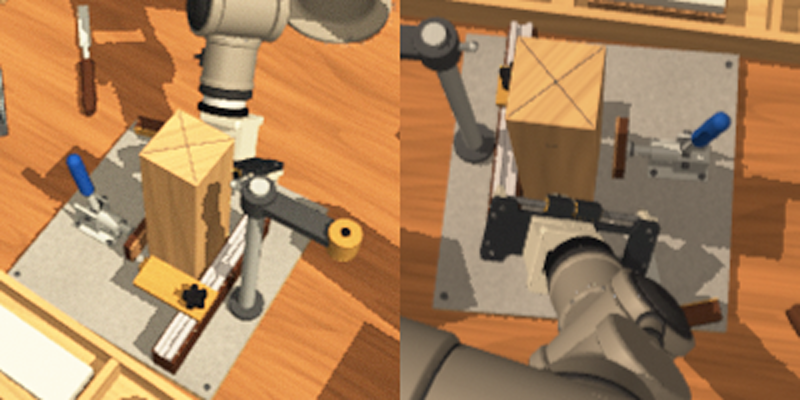

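servo_tool(targets="1.6 0 1.2 0;1.6 0 1.2 0;1.6 0 1.2 0;1.6 0 1.2 0")

```text
time: 20.9
tool_pos: [0.5615, 0.0882, 0.0637]
tool_rot: [-2.771, -0.625, -0.176]
contact_force: [-5.8, -0.9, 5.0]
opening: 0.0005
```

servo_tool(targets="1.6 0 1.2 0;1.6 0 1.2 0")

```text
time: 21.15
tool_pos: [0.5646, 0.0885, 0.0637]
tool_rot: [-2.771, -0.624, -0.175]
contact_force: [-5.6, -0.4, 4.4]
opening: 0.0005
```

servo_tool(targets="1.6 0 1.2 0;1.6 0 1.2 0")

```text
time: 21.4
tool_pos: [0.567, 0.0889, 0.0634]
tool_rot: [-2.771, -0.622, -0.175]
contact_force: [-13.7, -3.2, 8.6]
opening: 0.0003
```

servo_tool(targets="1.6 0 1.2 0")

```text
time: 21.52
tool_pos: [0.5671, 0.0891, 0.0629]
tool_rot: [-2.772, -0.619, -0.174]
contact_force: [-16.6, -2.9, 9.7]
opening: 0.0006
```

servo_tool(targets="1.6 0 1.2 0")

```text
time: 21.65
tool_pos: [0.5671, 0.0893, 0.0623]
tool_rot: [-2.773, -0.616, -0.173]
contact_force: [-14.7, -2.8, 9.7]
opening: 0.0003
```

servo_tool(targets="1.2 0 0.9 0")

```text
time: 21.78
tool_pos: [0.5669, 0.0894, 0.0618]
tool_rot: [-2.774, -0.614, -0.173]
contact_force: [-10.6, -1.9, 6.6]
opening: 0.0003
```

servo_tool(targets="1.7 0 1.2 0;1.7 0 1.2 0")

```text
time: 22.02
tool_pos: [0.5671, 0.0898, 0.0608]
tool_rot: [-2.776, -0.608, -0.171]
contact_force: [-15.3, -3.2, 8.9]
opening: 0.0003
```

servo_tool(targets="1.8 0 1 0;1.8 0 1 0")

```text
time: 22.28
tool_pos: [0.5671, 0.09, 0.0601]
tool_rot: [-2.778, -0.603, -0.169]
contact_force: [-14.7, -2.2, 8.6]
opening: 0.0005
```

```bash
python3 st.py;python3 pic.py 6
```

```text
{'time': 22.275, 'qpos': [-0.1698, 0.5413, 2.1541, 1.9595, 0.3943, -0.4177], 'tool_pos': [0.5671, 0.09, 0.0601], 'tool_rot': [-2.7783, -0.6026, -0.1695], 'contact_force': [-14.7236, -2.2162, 8.6417], 'torque': [-0.0356, 1.2685, 0.3111], 'opening': 0.0005}
[[0.812, 0.041, 0.582], [-0.139, -0.955, 0.261], [0.567, -0.293, -0.77]]
```

View pics/6g.png

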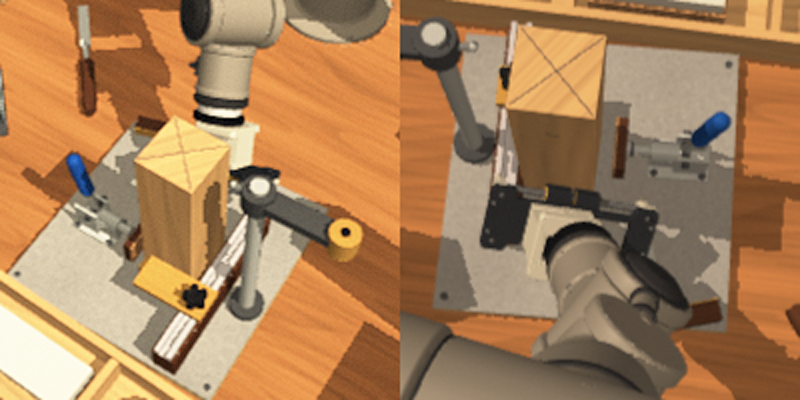

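servo_tool(targets="-4 0 -3 0;-8 0 -6 0;-12 0 -9 0;0 3 -12 0;5 -5 -20 0;17 -9 -23 0;17 -9 -23 0;17 -9 -23 0;17 -9 -23 0")

```text
time: 23.5
tool_pos: [0.5225, 0.081, 0.2117]
tool_rot: [-2.776, -0.602, -0.175]
contact_force: [0.5, 0.5, 0.1]
opening: 0.0004
```

```bash
python3 pic.py 7; python3 go.py .55 -.06 .25
```

```text
{'time': 23.6, 'qpos': [-0.2175, 0.1444, 2.1133, 0.9639, 0.4809, 0.6261], 'tool_pos': [0.5242, 0.0807, 0.2142], 'tool_rot': [-2.7763, -0.6088, -0.1743], 'contact_force': [-0.4036, 0.0581, 0.0721], 'torque': [-0.0991, 0.3411, -0.0286], 'opening': 0.0005}
[[0.808, 0.039, 0.588], [-0.142, -0.955, 0.259], [0.572, -0.293, -0.766]]
world d [  25.8 -140.7   35.8] tool d [ 61.3 124.9 -48.8] contact [0.5401 0.083  0.2089]
```

View pics/7g.png

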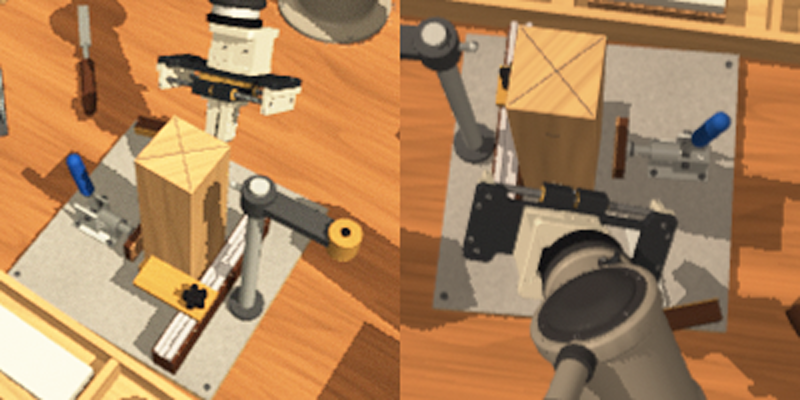

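servo_tool(targets="9 24 -24 0;9 24 -24 0;9 24 -24 0;9 24 -24 0;0 0 0 -0.18;0 0 0 -0.18;0 0 0 -0.18;0 0 0 -0.18;0 0 0 -0.18;0 0 0 -0.18;0 0 0 -0.18;0 0 0 -0.18;0 0 0 -0.14")

```text
time: 25.22
tool_pos: [0.5012, -0.0407, 0.2731]
tool_rot: [2.48, -0.278, 1.676]
contact_force: [-0.3, -0.5, 0.3]
opening: -0.0
```

```bash
cat > hd.py <<'E'
from h import *
from scipy.spatial.transform import Rotation as R
import sys
j=[.6076,.0935,.053]
s=telemetry.observe();M=R.from_euler('xyz',s['tool_rot']).as_matrix();p=np.array(s['tool_pos'])
J=np.array([[np.cos(j[2]),-np.sin(j[2]),0],[np.sin(j[2]),np.cos(j[2]),0],[0,0,1]])
def tj(X):return J.T@(X-[j[0],j[1],0])
off=M@np.array([-.0095,0,.014])
print("q",np.round(s['qpos'],2),"F",np.round(s['contact_force'],1),"corner in jig mm",(tj(p+off)*1000).round(1))
print("M",M.round(2).tolist())
B=np.array([(x,y,-.052) for x in(-.0375,.0375) for y in(-.095,.095)])
print("body low corners jig",((J.T@(p+B@M.T-[j[0],j[1],0]).T).T*1000).round(0).tolist())
for a in sys.argv[1:]:
    al,r,g=[float(v) for v in a.split(',')]
    c,n=np.cos(al),np.sin(al)
    P=np.array([.03,-.15-r*n+(.011+g)*c,.063+r*c+(.011+g)*n])
    d=J@P+[j[0],j[1],0]-off-p
    print(a,"P",(P*1000).round(0),"world d",(d*1000).round(0),"tool d",(M.T@d*1000).round(1))
E
python3 hd.py .244,.08,.06 .244,.08,.02
```

```text
q [-0.59  0.05  2.02  0.84  0.85 -1.11] F [-0.3 -0.5  0.3] corner in jig mm [-104.5 -134.   259.9]
M [[-0.1, 0.8, 0.59], [0.96, -0.09, 0.28], [0.27, 0.59, -0.76]]
body low corners jig [[-219.0, -165.0, 246.0], [-67.0, -189.0, 358.0], [-222.0, -93.0, 267.0], [-71.0, -117.0, 379.0]]
.244,.08,.06 P [  30. -100.  158.] world d [ 133.   41. -102.] tool d [ -2.5  42.5 166.8]
.244,.08,.02 P [  30. -139.  148.] world d [ 135.    2. -112.] tool d [-42.4  41.8 164.5]
```

servo_tool(targets="-6 6 23 0;-6 6 23 0;-6 6 23 0;-6 6 23 0;-6 6 23 0;-6 6 23 0;-6 6 23 0")

```text
time: 26.1
tool_pos: [0.6377, -0.0376, 0.1554]
tool_rot: [2.477, -0.284, 1.679]
contact_force: [-0.1, 0.1, -0.5]
opening: 0.0002
```

```bash
python3 hd.py .244,.08,.01 .244,.08,0 .5,.08,0 ;python3 pic.py 8
```

```text
q [-0.43  0.45  1.86  1.08  0.61 -1.29] F [-0.1  0.1 -0.5] corner in jig mm [  32.1 -138.   142.2]
M [[-0.1, 0.8, 0.59], [0.95, -0.09, 0.29], [0.28, 0.59, -0.76]]
body low corners jig [[-82.0, -169.0, 128.0], [69.0, -194.0, 240.0], [-86.0, -97.0, 149.0], [65.0, -122.0, 261.0]]
.244,.08,.01 P [  30. -149.  146.] world d [ -2. -11.   4.] tool d [-9.4  1.8 -6.7]
.244,.08,0 P [  30. -159.  143.] world d [ -1. -21.   1.] tool d [-19.3   1.7  -7.3]
.5,.08,0 P [  30. -179.  138.] world d [  0. -41.  -4.] tool d [-39.9   1.4  -8.8]
```

View pics/8g.png

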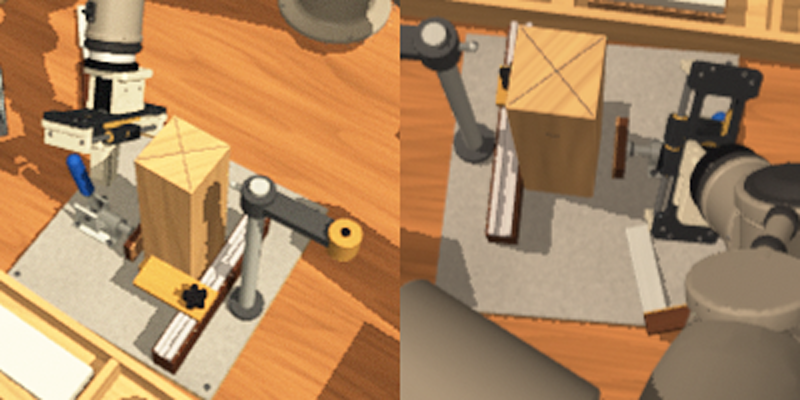

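servo_tool(targets="-5 0.5 -2 0;-5 0.5 -2 0;-5 0 -2 0;-5 0 -1 0;-5 0 0 0;-5 0 0 0")

```text
time: 26.95
tool_pos: [0.6354, -0.0672, 0.1537]
tool_rot: [2.477, -0.289, 1.684]
contact_force: [-4.4, 5.0, 3.4]
opening: 0.0005
```

```bash
python3 hd.py .5,.08,0 .7,.08,0 .9,.08,0 1.1,.08,0
```

```text
q [-0.49  0.47  1.85  1.06  0.66 -1.32] F [-4.4  5.   3.4] corner in jig mm [  28.2 -167.3  140.4]
M [[-0.11, 0.8, 0.59], [0.95, -0.09, 0.29], [0.29, 0.59, -0.75]]
body low corners jig [[-86.0, -199.0, 126.0], [66.0, -224.0, 238.0], [-90.0, -127.0, 147.0], [61.0, -152.0, 260.0]]
.5,.08,0 P [  30. -179.  138.] world d [  2. -11.  -2.] tool d [-11.5   1.8  -0.4]
.7,.08,0 P [  30. -193.  131.] world d [  3. -26.  -9.] tool d [-27.4  -0.6   1.2]
.9,.08,0 P [  30. -206.  121.] world d [  4. -38. -19.] tool d [-42.4  -4.9   5.4]
1.1,.08,0 P [  30. -216.  109.] world d [  4. -49. -31.] tool d [-55.9 -10.8  11.9]
```

Handle moving with ~7 N. Continue along the arc.

servo_tool(targets="-6 1 0 0;-6 1 0 0;-6 0 0 0;-6 0 1 0;-5 -1 1 0;-5 -1 2 0;-5 -2 2 0;-5 -2 2 0")

```text
time: 27.95
tool_pos: [0.6383, -0.1003, 0.1362]
tool_rot: [2.475, -0.301, 1.7]
contact_force: [-5.3, 1.4, 9.1]
opening: 0.0002
```

```bash
python3 hd.py .9,.08,0 1.1,.08,0 1.3,.08,0 1.46,.08,0; python3 pic.py 9
```

```text
q [-0.55  0.52  1.81  1.07  0.71 -1.4 ] F [-5.3  1.4  9.1] corner in jig mm [  29.5 -200.3  122.9]
M [[-0.12, 0.8, 0.58], [0.95, -0.08, 0.31], [0.3, 0.59, -0.75]]
body low corners jig [[-84.0, -234.0, 108.0], [68.0, -257.0, 220.0], [-89.0, -162.0, 130.0], [62.0, -186.0, 242.0]]
.9,.08,0 P [  30. -206.  121.] world d [ 1. -6. -2.] tool d [-5.8  0.2 -0.1]
1.1,.08,0 P [  30. -216.  109.] world d [  1. -16. -14.] tool d [-19.4  -5.8   6.2]
1.3,.08,0 P [  30. -224.   95.] world d [  2. -24. -28.] tool d [-31.  -13.1  14.5]
1.46,.08,0 P [  30. -228.   83.] world d [  2. -28. -40.] tool d [-38.6 -19.8  22.6]
```

View pics/9g.png

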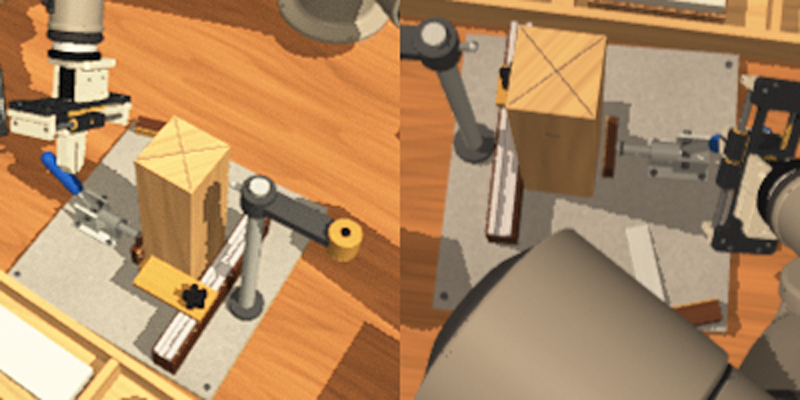

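```bash
python3 - <<'E'
from h import *
import pickle
C.update(pickle.load(open("cal.pkl","rb")))
j=[.6076,.0935,.053]
def tj(w):
    d=w[:2]-np.array(j[:2]);c,s=np.cos(j[2]),np.sin(j[2]);return np.round([c*d[0]+s*d[1],-s*d[0]+c*d[1]],3)
print("bottle cap top",tj(back("top",(500,152),.185)),"base",tj(back("top",(478,172),.03)), "side cap",tj(back("side",(200,168),.185)))
print("plane",tj(back("top",(492,222),.03)))
E
```

```text
bottle cap top [ 0.037 -0.409] base [ 0.042 -0.416] side cap [ 0.049 -0.4  ]
plane [-0.082 -0.449]
```

servo_tool(targets="-6 0 0 0;-5 -1 1 0;-5 -2 2 0;-5 -2 2 0;-5 -2.5 3 0;-5 -3 3 0")

```text
time: 28.8
tool_pos: [0.639, -0.1211, 0.1137]
tool_rot: [2.473, -0.309, 1.71]
contact_force: [-2.8, 4.5, 5.6]
opening: 0.0009
```

```bash
python3 hd.py 1.1,.08,0 1.3,.08,0 1.46,.08,0
```

```text
q [-0.59  0.58  1.8   1.1   0.72 -1.47] F [-2.8  4.5  5.6] corner in jig mm [  29.1 -220.9  100.3]
M [[-0.13, 0.8, 0.58], [0.94, -0.08, 0.32], [0.3, 0.59, -0.75]]
body low corners jig [[-84.0, -255.0, 85.0], [68.0, -278.0, 197.0], [-90.0, -184.0, 108.0], [62.0, -207.0, 220.0]]
1.1,.08,0 P [  30. -216.  109.] world d [1. 5. 9.] tool d [ 6.9  5.3 -4.7]
1.3,.08,0 P [  30. -224.   95.] world d [ 1. -3. -5.] tool d [-4.8 -2.   3.6]
1.46,.08,0 P [  30. -228.   83.] world d [  1.  -7. -18.] tool d [-12.4  -8.8  11.5]
```

servo_tool(targets="-4 -2 3 0;-4 -2.5 3.5 0;-3 -3 4 0;-3 -3 4 0")

```text
time: 29.3
tool_pos: [0.6404, -0.1276, 0.0948]
tool_rot: [2.468, -0.313, 1.716]
contact_force: [-21.1, 4.8, 38.0]
opening: 0.0002
```

```bash
python3 hd.py 1.3,.08,0 1.46,.08,0; python3 pic.py 10
```

```text
q [-0.6   0.62  1.8   1.14  0.72 -1.54] F [-21.1   4.8  38. ] corner in jig mm [  30.3 -227.4   81.5]
M [[-0.14, 0.8, 0.58], [0.94, -0.08, 0.33], [0.31, 0.59, -0.74]]
body low corners jig [[-82.0, -262.0, 66.0], [69.0, -285.0, 178.0], [-89.0, -191.0, 89.0], [62.0, -214.0, 201.0]]
1.3,.08,0 P [  30. -224.   95.] world d [-0.  3. 14.] tool d [ 7.3  7.4 -9.3]
1.46,.08,0 P [  30. -228.   83.] world d [-0. -1.  1.] tool d [-0.4  0.7 -1.4]
```

View pics/10g.png

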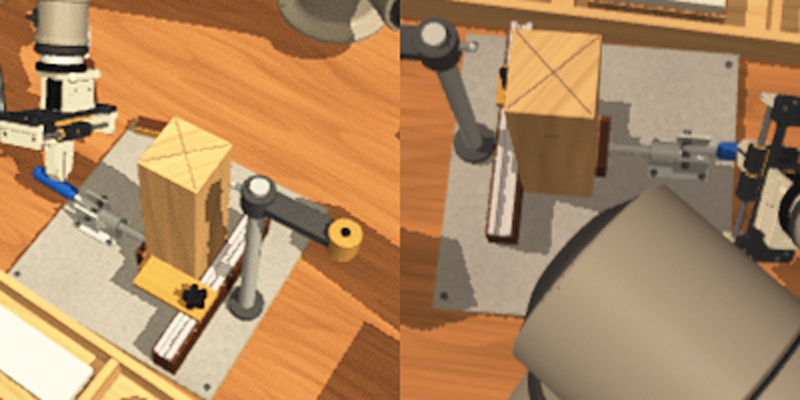

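servo_tool(targets="1 2 -3 0;3 6 -8 0;6 12 -15 0;9 18 -22 0;9 18 -22 0;9 18 -22 0;9 18 -22 0;9 18 -22 0;9 18 -22 0")

```text
time: 30.52
tool_pos: [0.642, -0.1355, 0.3132]
tool_rot: [2.474, -0.305, 1.701]
contact_force: [0.2, -0.4, 0.1]
opening: 0.0003
```

```bash
python3 hd.py; python3 pic.py 11
```

```text
q [-0.61  0.33  1.55  0.76  1.03 -0.96] F [ 0.2 -0.4  0.1] corner in jig mm [  31.3 -235.6  299.8]
M [[-0.12, 0.8, 0.58], [0.95, -0.08, 0.31], [0.3, 0.59, -0.75]]
body low corners jig [[-82.0, -269.0, 285.0], [70.0, -293.0, 397.0], [-87.0, -198.0, 307.0], [64.0, -221.0, 420.0]]
```

View pics/11g.png

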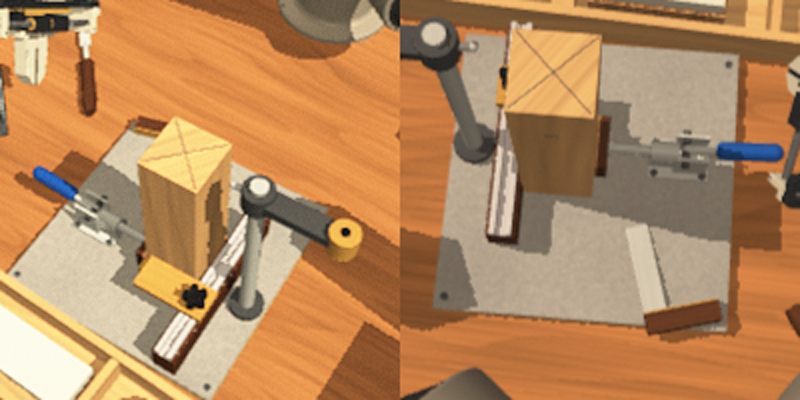

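```bash
python3 - <<'E'
from h import *
import cv2,pickle
C.update(pickle.load(open("cal.pkl","rb")))
a=cv2.imread("pics/side0.png",0).astype(np.float32);b=cv2.imread("pics/side11.png",0).astype(np.float32)
t=a[252:278,318:340]
r=cv2.matchTemplate(cv2.resize(b[240:290,306:352],None,fx=8,fy=8,interpolation=cv2.INTER_CUBIC),cv2.resize(t,None,fx=8,fy=8,interpolation=cv2.INTER_CUBIC),cv2.TM_CCOEFF_NORMED)
_,m,_,l=cv2.minMaxLoc(r);print("stop/knob shift px",l[0]/8-12,l[1]/8-12,m)
t2=lambda u,v:("top",np.array([230+u/2-.25,90+v/2-.25]));s2=lambda u,v:("side",np.array([230+u/2-.25,120+v/2-.25]))
h=.043;z=.298
L=[(h,h,z),(h,-h,z),(-h,-h,z),(-h,h,z)]
l,r=fit(L+[L[2],L[3],L[0],L[1]],[t2(114,28),t2(201,35),t2(197,117),t2(106,109),s2(178,118),s2(231,146),s2(191,191),s2(139,158)],[.6,.09,.05]);print(l.round(4),r.round(1).tolist())
j=[.6076,.0935,.053];d=l[:2]-j[:2];c,s=np.cos(j[2]),np.sin(j[2]);print("leg in jig",c*d[0]+s*d[1],-s*d[0]+c*d[1],l[2]-j[2])
for o in (t2(782-400,153),): print(o)
g=[proj("top",[[j[0]+c*.03-s*y,j[1]+s*.03+c*y,zz]])[0] for y,zz in((-.15-.116*np.sin(x),.063+.116*np.cos(x)) for x in(1.344,1.444))];print(g)
im=cv2.imread("pics/side11.png")[230:300,280:370];im0=cv2.imread("pics/side0.png")[230:300,280:370]
cv2.imwrite("pics/cmp.png",cv2.resize(np.hstack([im0,im]),None,fx=4,fy=4,interpolation=cv2.INTER_CUBIC))
E
```

```text
stop/knob shift px 0.0 0.0 0.970665693283081
[0.6238 0.0945 0.033 ] [[0.2, -1.3], [1.5, -0.6], [-0.8, 0.8], [-1.2, 0.4], [-1.9, -2.5], [0.7, -1.8], [1.8, 0.3], [-2.0, 0.9]]
leg in jig 0.016213478479625818 0.0001090579368458487 -0.019957484139341578
('top', array([420.75, 166.25]))
[array([421.83137803, 164.35789439]), array([421.61688964, 165.94933859])]
```

View pics/cmp.png

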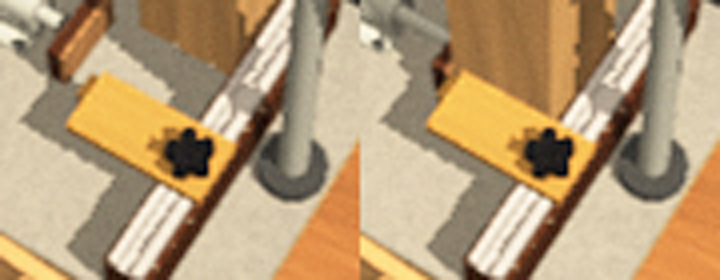

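```bash
python3 - <<'E'
from h import *
from ov import box,T
import cv2,pickle
C.update(pickle.load(open("cal.pkl","rb")))
from scipy.optimize import minimize
from scipy.ndimage import map_coordinates
# edge-based yaw: maximise gradient along projected visible edges
def run(k,x0):
    G={}
    for n in("top","side"):
        im=cv2.GaussianBlur(cv2.imread(f"pics/{n}{k}.png"),(0,0),.8).astype(np.float32)
        G[n]=sum(cv2.Sobel(im[:,:,c],cv2.CV_32F,1,0)**2+cv2.Sobel(im[:,:,c],cv2.CV_32F,0,1)**2 for c in range(3))**.5
    P,E=box(-.043,.043,-.043,.043,.018,.298)
    vis={"top":[(4,5),(5,6),(6,7),(7,4)],"side":[(4,5),(7,4),(5,6),(6,7),(1,5)]}
    def cost(q):
        t=0
        for n,d in(("top",q[3:5]),("side",q[5:7])):
            u=proj(n,T(q[:3],P))+d
            for a,b in vis[n]:
                w=np.linspace(.05,.95,60)[:,None];p=u[a]*(1-w)+u[b]*w
                t-=np.minimum(map_coordinates(G[n],[p[:,1],p[:,0]],order=1),250).mean()
        return t+40*np.sum(np.array(q[3:])**2)*.1
    best=min((minimize(cost,np.r_[x0[0]+dx,x0[1],y,0,0,0,0],method='Nelder-Mead',options=dict(maxiter=4000,xatol=1e-5,initial_simplex=np.r_[x0[0]+dx,x0[1],y,0,0,0,0]+np.vstack([np.zeros(7),np.diag([.003,.003,.02,1,1,1,1])]))) for dx in(-.002,0,.002) for y in(.02,.045,.065)),key=lambda r:r.fun)
    print(k,best.x.round(4),best.fun)
run(0,[.5534,.0855]);run(11,[.6238,.0945])
# fence yaw check: top edge of fence line in top picture handled by jig yaw
E
python3 - <<'E'
import cv2
a=cv2.imread("pics/top11.png")[92:215,265:345]
cv2.imwrite("pics/tz.png",cv2.resize(a,None,fx=4.8,fy=4.8,interpolation=cv2.INTER_CUBIC))
E
```

```text
0 [ 0.5529  0.0874  0.0253 -0.068   0.2794 -0.2649  0.4995] -2096.2016294648215
11 [ 0.6246  0.0971  0.0512 -0.0963  0.1291 -0.2525  0.1671] -2112.251830913142
```

View pics/tz.png

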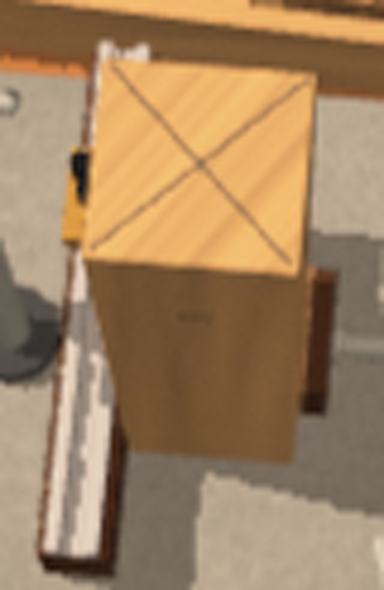

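```bash
python3 - <<'E'
from h import *
from ov import box,T
import cv2,pickle
C.update(pickle.load(open("cal.pkl","rb")))
from scipy.optimize import minimize
from scipy.ndimage import map_coordinates
def run(k,x0):
    G={}
    for n in("top","side"):
        im=cv2.GaussianBlur(cv2.imread(f"pics/{n}{k}.png"),(0,0),.8).astype(np.float32)
        G[n]=sum(cv2.Sobel(im[:,:,c],cv2.CV_32F,1,0)**2+cv2.Sobel(im[:,:,c],cv2.CV_32F,0,1)**2 for c in range(3))**.5
    P,E=box(-.043,.043,-.043,.043,.018,.298)
    vis={"top":[(4,5),(5,6),(6,7),(7,4)],"side":[(4,5),(7,4),(5,6),(6,7),(1,5)]}
    off={"top":np.array([-.1,.13]),"side":np.array([-.25,.17])}
    def cost(q):
        t=0
        for n in off:
            u=proj(n,T(q[:3],P))+off[n]
            for a,b in vis[n]:
                w=np.linspace(.05,.95,80)[:,None];p=u[a]*(1-w)+u[b]*w
                t-=np.minimum(map_coordinates(G[n],[p[:,1],p[:,0]],order=1),250).mean()
        return t
    rs=sorted((minimize(cost,np.r_[x0[0]+dx,x0[1],y],method='Nelder-Mead',options=dict(xatol=1e-5,initial_simplex=np.r_[x0[0]+dx,x0[1],y]+np.vstack([np.zeros(3),np.diag([.003,.003,.02])]))) for dx in(-.002,0,.002) for y in(.02,.04,.06)),key=lambda r:r.fun)
    for b in rs[:2]:print(k,b.x.round(4),round(b.fun,1), "jig x",round(np.cos(.053)*(b.x[0]-.6076)+np.sin(.053)*(b.x[1]-.0935),4))
for k,x in((6,[.6246,.0935]),(7,[.6246,.0935]),(8,[.6246,.0935]),(9,[.6246,.0935]),(10,[.6246,.097]),(11,[.6246,.097])):run(k,x)
E
```

```text
6 [0.6256 0.0937 0.0042] -2071.9 jig x 0.018
6 [0.6256 0.0937 0.0042] -2071.9 jig x 0.018
7 [0.6255 0.0936 0.0063] -2122.3 jig x 0.0179
7 [0.6255 0.0936 0.0063] -2122.3 jig x 0.0179
8 [0.6257 0.0936 0.0067] -2071.4 jig x 0.0181
8 [0.6257 0.0936 0.0068] -2071.4 jig x 0.0181
9 [0.6258 0.0937 0.0076] -2092.1 jig x 0.0181
9 [0.6258 0.0937 0.0076] -2092.1 jig x 0.0181
10 [0.6246 0.0971 0.0469] -2114.1 jig x 0.0172
10 [0.6246 0.0971 0.0469] -2114.1 jig x 0.0172
11 [0.6247 0.0971 0.0473] -2112.9 jig x 0.0172
11 [0.6247 0.0971 0.0473] -2112.9 jig x 0.0172
```

servo_tool(targets="10 -35 -12 0;20 -28 -6 0;20 -28 -6 0;20 -28 -6 0;20 -28 -6 0;0 0 0 0.18;0 0 0 0.18;0 0 0 0.18;0 0 0 0.18;0 0 0 0.18;0 0 0 0.18;0 0 0 0.18;0 0 0 0.18;0 0 0 0.14")

```text
time: 32.38
tool_pos: [0.4847, -0.0524, 0.2702]
tool_rot: [-2.733, -0.602, -0.177]
contact_force: [0.1, 0.1, -0.1]
opening: 0.0003
```

```bash
python3 go.py .515 .085 .22; python3 geo.py|head -2
```

```text
{'time': 32.375, 'qpos': [-0.6631, 0.0477, 2.0408, 0.8502, 0.912, 0.463], 'tool_pos': [0.4847, -0.0524, 0.2702], 'tool_rot': [-2.7327, -0.6018, -0.1773], 'contact_force': [0.1135, 0.137, -0.1051], 'torque': [-0.1242, 0.3682, -0.0543], 'opening': 0.0003}
[[0.811, 0.06, 0.581], [-0.145, -0.943, 0.3], [0.566, -0.328, -0.756]]
world d [ 30.3 137.4 -50.2] tool d [ -23.8 -111.2   96.8] contact [ 0.5005 -0.0496  0.265 ]
[[1.0, 23.0, -10.0], [1.0, -12.0, -22.0], [16.0, 20.0, 1.0], [16.0, -16.0, -11.0]]
[[-62.0, 83.0, 49.0], [-60.0, -97.0, -13.0], [-2.0, 69.0, 92.0], [0.0, -111.0, 29.0]]
```

servo_tool(targets="-5 -23 20 0;-5 -23 20 0;-5 -23 20 0;-5 -23 20 0;-5 -23 20 0")

```text
time: 33.0
tool_pos: [0.5167, 0.0884, 0.2137]
tool_rot: [-2.738, -0.599, -0.186]
contact_force: [0.7, -0.5, 0.3]
opening: 0.0008
```

```bash
python3 go.py .54 .092 .064; python3 geo.py|head -2
```

```text
{'time': 33.0, 'qpos': [-0.2261, 0.1385, 2.13, 1.0103, 0.5092, 0.5867], 'tool_pos': [0.5167, 0.0884, 0.2137], 'tool_rot': [-2.7384, -0.5992, -0.1859], 'contact_force': [0.7375, -0.5186, 0.3027], 'torque': [-0.1884, 0.3018, 0.03], 'opening': 0.0008}
[[0.812, 0.047, 0.582], [-0.153, -0.945, 0.29], [0.564, -0.324, -0.76]]
world d [  23.3    3.6 -149.7] tool d [-66.1  46.2 128.4] contact [0.5326 0.091  0.2085]
[[1.0, 23.0, -10.0], [1.0, -13.0, -22.0], [16.0, 20.0, 1.0], [16.0, -16.0, -11.0]]
[[-61.0, 84.0, 49.0], [-61.0, -96.0, -12.0], [-1.0, 69.0, 91.0], [-1.0, -111.0, 30.0]]
```

servo_tool(targets="-8 6 16 0;-8 6 16 0;-8 6 16 0;-8 6 16 0;-8 6 16 0;-8 6 16 0;-8 6 16 0;-8 5 15 0")

```text
time: 34.0
tool_pos: [0.5372, 0.0883, 0.0554]
tool_rot: [-2.754, -0.589, -0.179]
contact_force: [0.0, 1.1, 0.5]
opening: 0.0006
```

```bash
python3 go.py .56 .093 .062; python3 geo.py|head -2
```

```text
{'time': 34.0, 'qpos': [-0.2038, 0.532, 2.2288, 2.0084, 0.4461, -0.5011], 'tool_pos': [0.5372, 0.0883, 0.0554], 'tool_rot': [-2.754, -0.5894, -0.1787], 'contact_force': [0.0068, 1.0705, 0.463], 'torque': [-0.1109, 0.3666, 0.0114], 'opening': 0.0006}
[[0.818, 0.042, 0.574], [-0.148, -0.948, 0.28], [0.556, -0.314, -0.77]]
world d [22.8  4.7  6.6] tool d [21.6 -5.6  9.3] contact [0.553  0.0908 0.0499]
[[1.0, 23.0, -10.0], [0.0, -13.0, -22.0], [16.0, 20.0, 0.0], [16.0, -16.0, -11.0]]
[[-60.0, 84.0, 49.0], [-62.0, -96.0, -11.0], [1.0, 70.0, 91.0], [-1.0, -110.0, 31.0]]
```

servo_tool(targets="4.2 -1 2.4 0;4.2 -1 2.4 0;4 -1 2.6 0;4 -1 2.6 0;2 0 1.4 0")

```text
time: 34.62
tool_pos: [0.5596, 0.0922, 0.0582]
tool_rot: [-2.756, -0.587, -0.178]
contact_force: [-0.1, 1.0, 0.1]
opening: 0.0006
```

servo_tool(targets="2 0 1.4 0")

```text
time: 34.75
tool_pos: [0.5623, 0.0923, 0.0585]
tool_rot: [-2.756, -0.588, -0.178]
contact_force: [1.0, 0.1, -0.0]
opening: 0.0004
```

servo_tool(targets="2 0 1.4 0")

```text
time: 34.88
tool_pos: [0.5648, 0.0925, 0.0585]
tool_rot: [-2.756, -0.588, -0.178]
contact_force: [-2.9, -0.3, 0.7]
opening: 0.0002
```

```bash
python3 go.py .56 .093 .062
```

```text
{'time': 34.875, 'qpos': [-0.1772, 0.5447, 2.1531, 1.9117, 0.4097, -0.3682], 'tool_pos': [0.5648, 0.0925, 0.0585], 'tool_rot': [-2.7562, -0.5876, -0.1782], 'contact_force': [-2.8758, -0.3072, 0.7272], 'torque': [-0.1738, 0.717, 0.1611], 'opening': 0.0002}
[[0.819, 0.041, 0.572], [-0.147, -0.949, 0.279], [0.554, -0.313, -0.771]]
world d [-4.8  0.5  3.5] tool d [-2.1 -1.8 -5.2] contact [0.5806 0.095  0.053 ]
```

servo_tool(targets="2 0 1.4 0")

```text
time: 35.0
tool_pos: [0.5657, 0.0927, 0.0579]
tool_rot: [-2.757, -0.585, -0.177]
contact_force: [-16.1, -4.1, 11.2]
opening: 0.0006
```

servo_tool(targets="2 0 1.4 0")

```text
time: 35.12
tool_pos: [0.5657, 0.0929, 0.057]
tool_rot: [-2.759, -0.581, -0.176]
contact_force: [-17.3, -3.7, 10.7]
opening: 0.0004
```

servo_tool(targets="2.4 0 1.6 0")

```text
time: 35.25
tool_pos: [0.5658, 0.0933, 0.0561]
tool_rot: [-2.76, -0.577, -0.174]
contact_force: [-17.5, -3.8, 11.8]
opening: 0.0007
```

servo_tool(targets="3.2 0 1.3 0")

```text
time: 35.38
tool_pos: [0.5659, 0.0933, 0.0557]
tool_rot: [-2.762, -0.572, -0.173]
contact_force: [-19.3, -4.6, 13.2]
opening: 0.0006
```

servo_tool(targets="3.4 0 1.4 0")

```text
time: 35.5
tool_pos: [0.566, 0.0935, 0.0552]
tool_rot: [-2.764, -0.567, -0.171]
contact_force: [-20.5, -5.4, 13.9]
opening: 0.0004
```

```bash
python3 go.py .56 .093 .062;python3 pic.py 12
```

```text
{'time': 35.5, 'qpos': [-0.1712, 0.5488, 2.1354, 1.8396, 0.3926, -0.2899], 'tool_pos': [0.566, 0.0935, 0.0552], 'tool_rot': [-2.764, -0.5669, -0.171], 'contact_force': [-20.5305, -5.407, 13.9405], 'torque': [-0.0784, 1.6955, 0.4778], 'opening': 0.0004}
[[0.831, 0.037, 0.555], [-0.144, -0.95, 0.278], [0.537, -0.311, -0.784]]
world d [-6.  -0.5  6.8] tool d [-1.2 -1.8 -8.8] contact [0.5816 0.096  0.0493]
```

```bash
cat > lf.py <<'E'
from h import *
from ov import box,T
import cv2,pickle,sys
C.update(pickle.load(open("cal.pkl","rb")))
from scipy.optimize import minimize
from scipy.ndimage import map_coordinates
def run(k,x0):
    G={}
    for n in("top","side"):
        im=cv2.GaussianBlur(cv2.imread(f"pics/{n}{k}.png"),(0,0),.8).astype(np.float32)
        G[n]=sum(cv2.Sobel(im[:,:,c],cv2.CV_32F,1,0)**2+cv2.Sobel(im[:,:,c],cv2.CV_32F,0,1)**2 for c in range(3))**.5
    P,E=box(-.043,.043,-.043,.043,.018,.298)
    vis={"top":[(4,5),(5,6),(6,7),(7,4)],"side":[(4,5),(7,4),(5,6),(6,7),(1,5)]}
    off={"top":np.array([-.1,.13]),"side":np.array([-.25,.17])}
    def cost(q):
        t=0
        for n in off:
            u=proj(n,T(q[:3],P))+off[n]
            for a,b in vis[n]:
                w=np.linspace(.05,.95,80)[:,None];p=u[a]*(1-w)+u[b]*w
                t-=np.minimum(map_coordinates(G[n],[p[:,1],p[:,0]],order=1),250).mean()
        return t
    rs=sorted((minimize(cost,np.r_[x0[0]+dx,x0[1],y],method='Nelder-Mead',options=dict(xatol=1e-5,initial_simplex=np.r_[x0[0]+dx,x0[1],y]+np.vstack([np.zeros(3),np.diag([.003,.003,.02])]))) for dx in(-.002,0,.002) for y in(.02,.04,.06)),key=lambda r:r.fun)
    for b in rs[:1]:print(k,b.x.round(4),round(b.fun,1), "jig x",round(np.cos(.053)*(b.x[0]-.6076)+np.sin(.053)*(b.x[1]-.0935),4))
for k in sys.argv[1:]:run(k,[.6250,.097])
E
python3 lf.py 11 12
```

```text
11 [0.6247 0.0971 0.0473] -2112.9 jig x 0.0172
12 [0.6237 0.0968 0.0707] -2079.8 jig x 0.0163
```

View pics/12g.png

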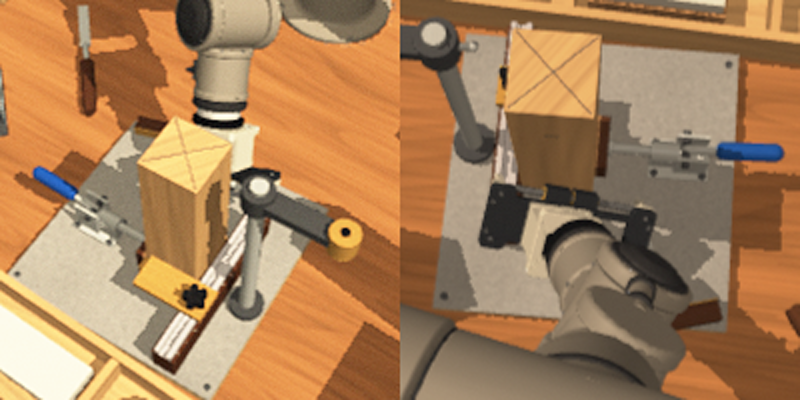

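```bash
cat > ecc.py <<'E'
from h import *
import cv2,pickle,sys
C.update(pickle.load(open("cal.pkl","rb")))
def im(n,k):return cv2.imread(f"pics/{n}{k}.png",0).astype(np.float32)
poly={"top":np.array([(288,103),(331,107),(328,147),(283,143)]),"side":np.array([(318,180),(344,193),(325,214),(301,198)])}
def rel(n,a,b):
    A,B=im(n,a),im(n,b);m=np.zeros(A.shape,np.uint8);cv2.fillPoly(m,[poly[n]],255)
    W=np.eye(2,3,dtype=np.float32)
    cc,W=cv2.findTransformECC(A,B,W,cv2.MOTION_EUCLIDEAN,(3,200,1e-7),m,3)
    c=poly[n].mean(0);c2=W@np.r_[c,1]
    w1,w2=back(n,c,.298),back(n,c2,.298)
    # direction
    e=np.array([c+[20,0]]);e2=W@np.r_[e[0],1]
    v1=back(n,c+np.array([20,0]),.298)-w1;v2=back(n,e2,.298)-w2
    dy=np.arctan2(v2[1],v2[0])-np.arctan2(v1[1],v1[0])
    d=(w2-w1)[:2]*1000;cj,sj=np.cos(.053),np.sin(.053)
    print(n,a,b,"cc",round(cc,4),"jig d mm",np.round([cj*d[0]+sj*d[1],-sj*d[0]+cj*d[1]],2),"yaw",round(dy,4))
for n in("top","side"):
    for a,b in [x.split(',') for x in sys.argv[1:]]: 
        try: rel(n,a,b)
        except cv2.error as e: print(n,a,b,"fail")
E
python3 ecc.py 8,7 8,9 8,11 11,10 11,12 8,6
```

```text
top 8 7 cc 0.9994 jig d mm [0.01 0.01] yaw -0.0003
top 8 9 cc 0.9994 jig d mm [0.01 0.  ] yaw -0.0001
top 8 11 cc 0.9359 jig d mm [-0.71  2.36] yaw 0.0611
top 11 10 cc 0.9996 jig d mm [-0. -0.] yaw 0.0001
top 11 12 cc 0.9985 jig d mm [ 0.06 -0.01] yaw 0.0013
top 8 6 cc 0.9407 jig d mm [0.98 0.12] yaw 0.0189
side 8 7 cc 0.9834 jig d mm [-0.82 -0.06] yaw 0.0554
side 8 9 cc 0.9972 jig d mm [-0.   -0.01] yaw 0.0001
side 8 11 cc 0.9076 jig d mm [-1.2   2.36] yaw 0.0612
side 11 10 cc 0.8668 jig d mm [-1.44 -1.2 ] yaw 0.0473
side 11 12 cc 0.9798 jig d mm [ 0.05 -1.27] yaw 0.0412
side 8 6 cc 0.9335 jig d mm [ 0.19 -3.74] yaw -0.0557
```

servo_tool(targets="3.8 -0.7 -0.3 0")

```text
time: 35.72
tool_pos: [0.5655, 0.0935, 0.0559]
tool_rot: [-2.767, -0.561, -0.169]
contact_force: [-9.1, -1.7, -2.9]
opening: 0.0007
```

servo_tool(targets="3.8 -0.7 -0.3 0")

```text
time: 35.85
tool_pos: [0.5654, 0.0935, 0.0562]
tool_rot: [-2.77, -0.555, -0.168]
contact_force: [-6.6, -0.9, -3.5]
opening: 0.0001
```

servo_tool(targets="5 -0.4 1.5 0")

```text
time: 35.98
tool_pos: [0.5662, 0.0936, 0.0555]
tool_rot: [-2.773, -0.547, -0.165]
contact_force: [-26.0, -6.9, 15.4]
opening: 0.0002
```

servo_tool(targets="5.5 -0.4 2 0")

```text
time: 36.1
tool_pos: [0.567, 0.094, 0.0548]
tool_rot: [-2.775, -0.539, -0.163]
contact_force: [-27.2, -5.6, 16.1]
opening: 0.0002
```

servo_tool(targets="5 -0.4 1.8 0")

```text
time: 36.22
tool_pos: [0.5672, 0.0943, 0.0543]
tool_rot: [-2.778, -0.532, -0.161]
contact_force: [-28.1, -8.2, 18.1]
opening: 0.0003
```

```bash
python3 st.py; python3 pic.py 13; python3 ecc.py 11,12 11,13 12,13
```

```text
{'time': 36.225, 'qpos': [-0.1623, 0.5448, 2.1053, 1.6761, 0.3662, -0.1139], 'tool_pos': [0.5672, 0.0943, 0.0543], 'tool_rot': [-2.7781, -0.5321, -0.1611], 'contact_force': [-28.0566, -8.2439, 18.0792], 'torque': [-0.3208, 2.4127, 0.5454], 'opening': 0.0003}
[[0.851, 0.028, 0.525], [-0.138, -0.951, 0.275], [0.507, -0.306, -0.805]]
top 11 12 cc 0.9985 jig d mm [ 0.06 -0.01] yaw 0.0013
top 11 13 cc 0.9814 jig d mm [ 0.86 -0.16] yaw 0.0051
top 12 13 cc 0.982 jig d mm [ 0.81 -0.15] yaw 0.0045
side 11 12 cc 0.9798 jig d mm [ 0.05 -1.27] yaw 0.0412
side 11 13 cc 0.9565 jig d mm [ 2.23 -1.23] yaw 0.0396
side 12 13 cc 0.9498 jig d mm [1.9  0.14] yaw 0.0064
```

servo_tool(targets="5.5 0.5 1.8 0")

```text
time: 36.45
tool_pos: [0.5679, 0.0943, 0.0538]
tool_rot: [-2.779, -0.525, -0.158]
contact_force: [-27.0, -3.7, 17.6]
opening: 0.0001
```

servo_tool(targets="5.5 0.5 1.8 0")

```text
time: 36.58
tool_pos: [0.5687, 0.0944, 0.0535]
tool_rot: [-2.78, -0.518, -0.156]
contact_force: [-27.5, -4.8, 18.3]
opening: 0.0005
```

```bash
python3 st.py; python3 pic.py 14; python3 ecc.py 11,14
```

```text
{'time': 36.575, 'qpos': [-0.1617, 0.5466, 2.0907, 1.6021, 0.3645, -0.039], 'tool_pos': [0.5687, 0.0944, 0.0535], 'tool_rot': [-2.7801, -0.5182, -0.1558], 'contact_force': [-27.4961, -4.8013, 18.2948], 'torque': [0.0378, 2.3063, 0.8304], 'opening': 0.0005}
[[0.858, 0.028, 0.513], [-0.135, -0.951, 0.277], [0.495, -0.307, -0.813]]
top 11 14 cc 0.9871 jig d mm [0.78 0.17] yaw 0.0014
side 11 14 fail
```

servo_tool(targets="5.5 0.5 1.8 0")

```text
time: 36.8
tool_pos: [0.5695, 0.0946, 0.053]
tool_rot: [-2.781, -0.511, -0.153]
contact_force: [-27.3, -5.9, 16.4]
opening: 0.0005
```

```bash
python3 pic.py 15; python3 ecc.py 11,15 14,15 13,15; python3 lf.py 11 14 15; python3 - <<'E'
import cv2,numpy as np
o=[cv2.imread(f"pics/top{k}.png")[92:215,265:345] for k in(11,15)]
cv2.imwrite("pics/tz2.png",cv2.resize(np.hstack(o),None,fx=4.8,fy=4.8,interpolation=cv2.INTER_CUBIC))
E
```

```text
top 11 15 cc 0.9883 jig d mm [3.67 0.01] yaw 0.0018
top 14 15 cc 0.9731 jig d mm [-0.72  0.19] yaw 0.0015
top 13 15 cc 0.8861 jig d mm [ 1.84 -0.12] yaw -0.0005
side 11 15 fail
side 14 15 cc 0.931 jig d mm [-1.86 -0.8 ] yaw 0.0207
side 13 15 fail
11 [0.6247 0.0971 0.0473] -2112.9 jig x 0.0172
14 [0.6266 0.097  0.0683] -2121.2 jig x 0.0191
15 [0.6274 0.0971 0.0726] -2122.2 jig x 0.0199
```

View pics/tz2.png

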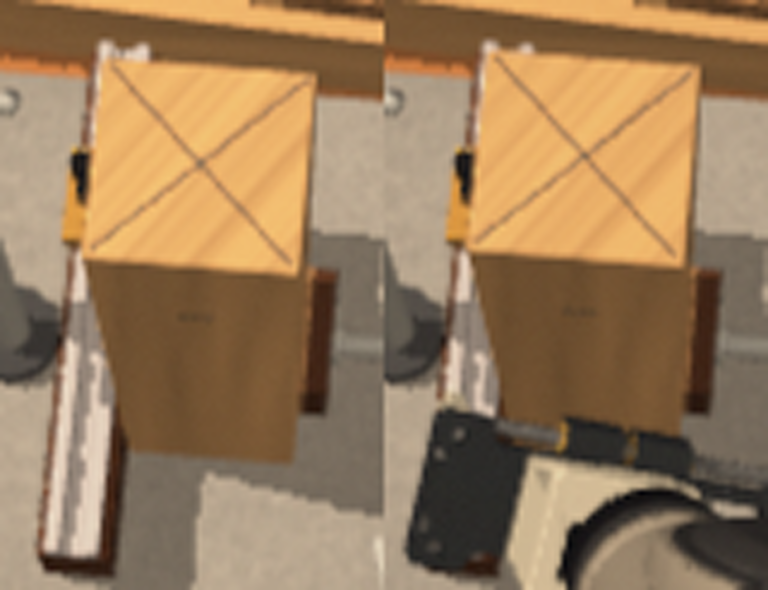

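servo_tool(targets="5.3 0.5 1.7 0")

```text
time: 37.02
tool_pos: [0.5697, 0.0948, 0.0524]
tool_rot: [-2.782, -0.504, -0.15]
contact_force: [-30.5, -6.5, 20.7]
opening: 0.0006
```

servo_tool(targets="5.3 0.5 1.7 0")

```text
time: 37.15
tool_pos: [0.5698, 0.095, 0.0517]
tool_rot: [-2.783, -0.496, -0.147]
contact_force: [-28.0, -6.1, 17.0]
opening: 0.0005
```

servo_tool(targets="6.2 0.4 1.9 0")

```text
time: 37.28
tool_pos: [0.57, 0.0952, 0.0511]
tool_rot: [-2.783, -0.488, -0.144]
contact_force: [-34.7, -7.9, 21.5]
opening: 0.0005
```

servo_tool(targets="6.4 0.4 1.9 0")

```text
time: 37.4
tool_pos: [0.57, 0.0955, 0.0504]
tool_rot: [-2.784, -0.478, -0.141]
contact_force: [-34.7, -8.4, 21.7]
opening: 0.0006
```

```bash
python3 pic.py 16; python3 ecc.py 15,16;  python3 lf.py 15 16; python3 st.py; python3 - <<'E'
import cv2,numpy as np
a=cv2.imread("pics/side0.png",0).astype(np.float32);b=cv2.imread("pics/side16.png",0).astype(np.float32)
f=lambda i:cv2.resize(i,None,fx=16,fy=16,interpolation=cv2.INTER_CUBIC)
r=cv2.matchTemplate(f(b[245:285,312:348]),f(a[252:278,318:340]),cv2.TM_CCOEFF_NORMED);_,m,_,l=cv2.minMaxLoc(r);print("knob shift",l[0]/16-6,l[1]/16-7,m)
E
```

```text
top 15 16 cc 0.9996 jig d mm [ 0.   -0.01] yaw 0.0001
side 15 16 fail
15 [0.6274 0.0971 0.0726] -2122.2 jig x 0.0199
16 [0.627  0.0968 0.0756] -2136.7 jig x 0.0196
{'time': 37.5, 'qpos': [-0.1603, 0.5525, 2.0563, 1.4126, 0.3712, 0.151], 'tool_pos': [0.57, 0.0956, 0.0503], 'tool_rot': [-2.7842, -0.4781, -0.1408], 'contact_force': [-33.7751, -8.6077, 20.2578], 'torque': [-0.3595, 3.3162, 0.9616], 'opening': 0.0006}
[[0.879, 0.028, 0.476], [-0.125, -0.95, 0.286], [0.46, -0.311, -0.832]]
knob shift 0.0 0.0 0.9691471457481384
```

servo_tool(targets="-3 0 -2 0;-5 0 -3 0;-12 0 -7 0;-6 4 -16 0;6 -5 -22 0;14 -9 -25 0;14 -9 -25 0;14 -9 -25 0;0 0 0 0;0 0 0 0")

```text
time: 38.75
tool_pos: [0.5257, 0.0793, 0.1786]
tool_rot: [-2.789, -0.478, -0.144]
contact_force: [0.6, 0.1, 0.4]
opening: 0.0005
```

```bash
python3 st.py; python3 pic.py 17; python3 ecc.py 16,17;  python3 lf.py 17
```

```text
{'time': 38.75, 'qpos': [-0.2172, 0.2322, 2.0518, 0.7999, 0.5521, 0.7806], 'tool_pos': [0.5257, 0.0793, 0.1786], 'tool_rot': [-2.7889, -0.4777, -0.1437], 'contact_force': [0.5989, 0.123, 0.3543], 'torque': [-0.1602, 0.3123, -0.0126], 'opening': 0.0005}
[[0.879, 0.023, 0.476], [-0.127, -0.952, 0.28], [0.46, -0.307, -0.833]]
top 16 17 cc 0.9995 jig d mm [0.01 0.02] yaw -0.0003
side 16 17 cc 0.9603 jig d mm [-0.92 -1.88] yaw 0.0666
17 [0.6271 0.097  0.0656] -2148.6 jig x 0.0197
```

View pics/17g.png

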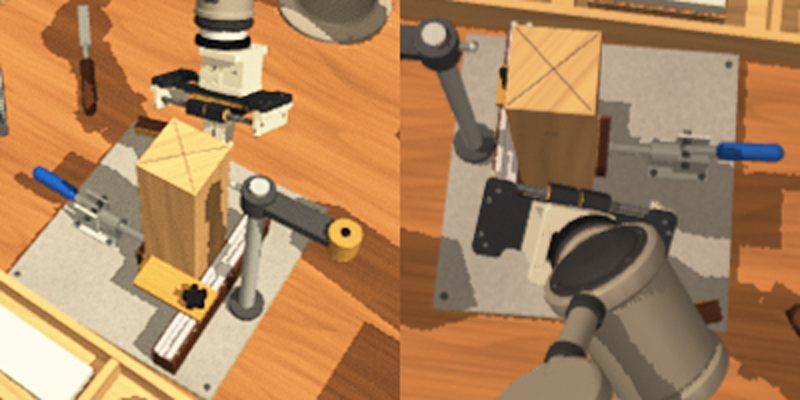

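```bash
python3 -c "
from cell import robot;print(robot.hand_in())"
```

```text
the job is handed in; nothing more can be done
None
```

I slid the leg to the stop and pressed it there. I then threw the clamp handle over, let go and handed the job in at about 39 s. No verdict came back, and the step order and some of the final tolerances rest on my own measurements.

**Tilt:** With the tool vertical, the gripper body would have met the leg before the fingers did. I tilted the tool by reaching to the edge of the arm's range. There joint 3 read about 0.036 rad, just under the listed 0.04 limit, and joint 5 touched about 0.28. If that limit is exact, it counts as passing the range.

**Push:** I pushed with shut fingers, roughly 30–45 mm above the board. The wrist read about 15 N for roughly 0.9 s; I put 7 N or more of that on the stop, by estimate.

**Clamp and correction:** The handle met its end stop at about 38 N on the fingertip. The clamp then squared the leg by about 3.5°, leaving it around 3 mm short of the stop. I pushed it home with the clamp on. It slid at about 27 N and stalled at about 35 N.

**Last checks:**

| Item | Result |
|---|---|
| Stop | no visible shift at 0.0 px, checked after the final push |
| Leg x, in the jig | about 19.7 mm, against about 20.5 mm expected for full contact |
| Leg yaw | within about 0.02 rad of the jig |
| Leg position after release | unchanged |
| Handle | fully over in the pictures |
| Robot contact | none |
| Other items on the bench | looked in place where they showed in the last pictures; not measured |

**Checks that disagreed:** Repeat picture fits of the leg scattered by about 1 mm and 0.02 rad. The side-view image matching was unreliable or failed, so the final "home" judgement rests on the force stall and the top view.

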